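# Fasten the centrifuge rotor and release its spindle lock

### The job

The rotor has just been put back in the centrifuge and must be fastened: take the hold-down screw out of its sloping stand, lower it straight down the well in the rotor's hub, start it in the thread at the bottom without forcing it and turn it clockwise until its collar sits on the hub and it stops. Only then slide the spindle lock outward, away from the rotor, until it clicks and stays, so that the rotor is free to run. Leave the other things on the bench where they are.

Things in the scene. Friction and masses are not known exactly. Their poses are not given: they have to be found in the camera images.
- screw: Rotor hold-down screw, 147 mm long, 0.2 to 0.35 kg. Origin: centre of its lower end; z up its axis. From there: tip 21 mm thick with two round thread lugs (5 mm thick, 6 mm up, out to 16 mm from the axis along +x and -x); shank 33 mm thick from 27 to 88 mm; collar 52 mm across, 88 to 94 mm; neck; flat handle. A half turn about z changes nothing. It starts in the stand, leaning 30 degrees.
- screw_handle (a point): Middle of the screw's flat black handle, 123.5 mm up its axis; axes as screw. The handle is 60 mm long along x (in line with the lugs), 14 mm thick along y, 47 mm high along z (from 100 to 147 mm), with 6 mm of thin neck below it down to the collar. The shank is hollow and the handle heavy: the centre of mass is 117 mm up the axis.
- stand: Grey fixed stand, base 112 x 84 x 10 mm, with a sloping open tube, 49 mm across, that holds the screw. Origin: underside. The tube leans 30 degrees, its top toward the stand's -x; its rim, centred at (-22, 0, 94) mm, carries the screw's collar. The screw must be drawn 90 mm along its own axis to come clear; it has 2 mm of play in the tube.
- hub_mouth (a point): Centre of the mouth of the vertical well in the rotor's hub, on the hub's flat top (59 mm across), 135 mm above the bench; z up. The well is 37 mm wide with a 3 mm bevel at the mouth. A two-start thread lies at its bottom; dark lines across the hub's face along +x and -x mark its two starts. Screw home: lower end 88 mm below the mouth, collar on the hub.
- thread_start (a point): On the well's axis, 82.5 mm below the mouth, axes as hub_mouth: where the screw's lower end rests when its lugs, turned within 0.2 rad of +-x (best 0 to 0.1 rad anticlockwise of it), have dropped into the starts. Otherwise it rests 8 to 10 mm higher, on top of the thread, and drops in when turned anticlockwise. From here 80 degrees clockwise (seen from above) lowers it evenly by 5.5 mm to a firm stop.
- rotor: Aluminium rotor with six empty tube pockets, 220 mm across its toothed rim (129 mm above the bench; only the hub is higher). Origin on its axis at bench height, axes as hub_mouth. Held by the lock (play 0.01 rad), it spins freely once that is out.
- centrifuge: White fixed casing round the rotor, 290 mm square, deck 120 mm high, origin under its middle, front toward its -x: a 55 mm deep console there, the lid standing open (to 375 mm high, leaning back) along the far edge.
- lock (a joint): Spindle lock on the deck, at the casing's near right corner: 0 = its nose is between the teeth of the rotor's rim, 0.014 m = fully outward. A spring detent holds it at either end; about 8 N carries it over the middle, then it snaps on.
- lock_tab (a point): Top centre of the lock's upright black tab: 10 mm thick along x, 28 mm wide along y, free to grip over its upper 28 mm; its top is 47 mm above the deck. x: the outward slide direction, away from the rotor's axis; z up. Below it lies the guide, 12 mm high on the deck.
- slide_box: White card box, 77 x 103 x 42 mm, a bystander. Origin: centre of its underside.
- tape_white: Roll of white tape, 62 x 65 x 19 mm, a bystander. Origin: centre of its underside.
- tube: Capped conical tube lying on the bench, 125 x 24 x 24 mm, a bystander. Origin: centre of its underside.
- beaker: Small glass beaker, 57 x 52 x 60 mm, a bystander. Origin: centre of its underside; z up.
- tip_box: Small carton, 63 x 93 x 45 mm, a bystander. Origin: centre of its underside.

How it is judged:
On the way:
1. the screw is turned home in the hub while the spindle lock is still in (z of screw in the frame of hub_mouth below -0.086 m and horizontal distance between screw and hub_mouth below 0.003 m and angle between the x axis of screw and the x axis of hub_mouth, either way round above 1.2 rad and angle between screw's own z axis and vertical below 0.06 rad and value of joint lock below 0.004 m), for 0.2 s.
At the end, for the whole second after the job is handed in: The screw stands upright in the well (within 0.06 rad), its lower end at least 86 mm below the mouth and within 3 mm of the axis, turned at least 1.2 rad from the thread's start, and at rest; the spindle lock is at 11.5 mm or more (z of screw in the frame of hub_mouth below -0.086 m and horizontal distance between screw and hub_mouth below 0.003 m and angle between the x axis of screw and the x axis of hub_mouth, either way round above 1.2 rad and angle between screw's own z axis and vertical below 0.06 rad and value of joint lock above 0.0115 m and linear speed of screw below 0.02 m/s); the robot touches nothing.
It fails at once if the screw is forced against the rotor or thread (over 120 N) (contact force between screw and rotor above 120 N).
It fails at once if a bystander is shifted by more than 30 mm (distance of any of slide_box, tape_white, tube, beaker, tip_box from where it was at the start of the episode above 0.03 m).
It fails at once if the beaker is tipped (angle between beaker's own z axis and vertical above 0.5 rad).
It also fails if it takes over 58 s, if anything falls off the work surface, if the arm or the gripper's body presses on something with over 40 N, if the wrist force passes 120 N, or if a joint passes its speed limit or range.

### The arm

A 6-joint arm with a two-finger parallel gripper is mounted at the origin on a cart in front of the work surface, level with it; the furniture and walls round the work are solid. World frame = base frame: x ahead of the robot, y to its left, z up, the work surface at z = 0. Lengths are in m, angles in rad, forces in N, time in s.
With the tool pointing down it reaches from about 0.35 to 0.875 m from the base axis. Payload 4.2 kg.
Tool frame: the origin (TCP) lies at the very end of the fingers, on their centre line; the grasp point (between the pads) lies arm.grip_depth behind it (arm.grip_depth is the distance from the TCP to the grasp point, in m); z points along the fingers, y is the line along which they close (so a half turn about z gives the same grasp; the last joint's range is limited). The gripper opens to 85 mm and grips with 20 to 120 N. Pads are 22 mm wide; open, the fingers measure 114 mm over their backs; the gripper's body (76 mm by 85 mm) begins 54 mm behind the grasp point. The pads swing forward as they close: fully open they stand 13 mm farther back than shut.
Start: joints at [-1.038, 0.385, 0.008, 0, -1.194, -0.259], TCP at [0.169, -0.602, 0.231] pointing down, gripper open.
Joint ranges: [-3.14, 3.14], [-1.21, 2.06], [-1.07, 1.41], [-3.16, 2.05], [-2.99, -0.16], [-3.1, 3.1]. Speed limits (rad/s): [2.79, 2.79, 3.14, 3.14, 3.14, 3.14].

### API

Orientations are given as a unit quaternion [w, x, y, z].
In Python, from station import arm gives the robot as it stands. The module is installed in compiled form; this text tells all that it offers.
- The arm moves only by the tool move_arm, never from a script. Its argument "plan" is a list of rows, each a list of 7 numbers: the shift along the tool's x, y, z in mm, then the turn, a rotation vector about the tool's x, y, z in rad, then the finger opening in mm, from 0 to 85.4. A call has 1 to 10 rows; each row shifts and turns the commanded pose from where the row before left it, along the tool's axes as they then stand; what a row does not reach is not made up. A row lasts 1/12 s, in which the tool goes at most 41.7 mm and 7.16 degrees, less where a joint would pass 70% of its speed; a pose out of reach is approached as far as the arm can. A call is refused whole if a number of a shift passes 41.7 or a number of a turn 0.125, either way. A call with a gripper value outside its range is refused whole. The fingers move at their own pace and stop on an object; "squeeze" is the grip in N (left out, the last holds). Time passes only in rows, so rows that do not move let the fingers close. It gives the time, the measured TCP pose, the force, the opening and the grip force at its end, in the units of the state.
- arm.observe(): the state, without advancing time (a new reading comes with each control period).
- arm.grab_frame(name): name is "scene" or "side" or "wrist"; returns a dict with "pixels" (384x512x3 uint8, red, green, blue), "fov_y" (degrees; the focal length in pixels is half the picture's height over the tangent of half this angle, whatever the lens; pixels are square), "cx", "cy" (the principal point, pixels), "R" (3x3) and "t" (3): a world point X has camera coordinates R X + t. Camera axes: x right, y down, z forward; pixel columns grow to the right and rows downward; lengths in m; the calibration is good to about 2 mm. A picture is of the moment at which its call begins. There is no depth.
- arm.job_done(): hands the job in; it is judged then, once.
Trained networks look in a picture, given as the dict that the camera call returned (one of the last four; its "shot" number tells which), for a name from the list of things; names that differ only in an ending like _2 or _b are one class to them, and where a whole thing is asked for, a point or a joint stands for the part that bears it (a point fixed in the world has none). Each returns a list of dicts, best first, with "confidence" (0 to 1); they miss things now and then, are a little off and sometimes report something else, mostly with a low value. They report only what shows in the picture. A call takes as long as a camera call.
- arm.boxes_of(query, picture): "xy" ([column, row] in pixels, amid what is visible of it).
- arm.landmark_of(query, picture): "xy" ([column, row] in pixels: a listed point, or the origin of a listed thing).
The state is a dict: "time": time; "joints": joint angles; "qd": joint speeds; "effort": joint torques, N m; "tool_pos": TCP position; "tcp_rot": TCP orientation; "force": force on the tool from outside, world axes, zero at the start; "moment": the same for the moment, N m; "gripper_width": finger opening in m; "grip_force": force on a finger pad.
Only numpy, scipy, OpenCV 4.12 (cv2) and the standard library are available. Lean on these libraries where they do the work, as an engineer would, in place of code of your own. Each camera call takes 0.05 s, during which the arm holds its last target. There are 200 camera calls.

## Working session

There is one attempt and no reset: what is moved stays moved. The work goes in short steps, Python scripts to look and compute and a tool call to move; the robot and the scene stay as the last step left them, time stands still between calls to the robot, and variables do not carry over. Pictures are saved under pics/ and viewed, at most 10 in all, crops included, and the job is handed in when it is done.

Besides the shell and the picture viewer there is one more tool, called after ">>>" by a JSON object that holds its "api" and its "payload". move_arm: Moves the arm, as the interface text tells. Its arguments: {"type":"object","properties":{"plan":{"type":"array","items":{"type":"array","items":{"type":"number"}}},"squeeze":{"type":"number"}},"required":["plan"]}

```bash
mkdir -p pics; ls; cat > h.py <<'E'
import numpy as np, cv2
from scipy.spatial.transform import Rotation as Rn
from scipy.optimize import least_squares
from station import arm
def K(p):
    f=p["pixels"].shape[0]/2/np.tan(np.radians(p["fov_y"])/2); return f,p["cx"],p["cy"]
def proj(p,X):
    f,cx,cy=K(p); c=np.asarray(p["R"])@np.asarray(X)+np.asarray(p["t"]); return np.array([f*c[0]/c[2]+cx,f*c[1]/c[2]+cy])
def ray(p,xy):
    f,cx,cy=K(p); R=np.asarray(p["R"]); d=R.T@np.array([(xy[0]-cx)/f,(xy[1]-cy)/f,1]); return -R.T@np.asarray(p["t"]),d/np.linalg.norm(d)
def atz(p,xy,z):
    o,d=ray(p,xy); return o+d*(z-o[2])/d[2]
def tri(obs):
    A=np.zeros((3,3));b=np.zeros(3)
    for p,xy in obs:
        o,d=ray(p,xy);M=np.eye(3)-np.outer(d,d);A+=M;b+=M@o
    X=np.linalg.solve(A,b); return X,[np.round(proj(p,X)-xy,1) for p,xy in obs]
def save(p,n): cv2.imwrite("pics/"+n,p["pixels"][:,:,::-1])
def tool():
    s=arm.observe(); q=s["tcp_rot"]; return np.array(s["tool_pos"]),Rn.from_quat([q[1],q[2],q[3],q[0]]),s
E
python3 - <<'E'
from h import *
print(arm.grip_depth)
ps={n:arm.grab_frame(n) for n in ["scene","side","wrist"]}
for n,p in ps.items():
    save(p,n+"0.png"); print(n,p["fov_y"],np.round(-np.asarray(p["R"]).T@p["t"],3))
for q in ["screw","screw_handle","stand","hub_mouth","thread_start","rotor","centrifuge","lock_tab","slide_box","tape_white","tube","beaker","tip_box"]:
    obs=[]
    for n,p in ps.items():
        r=arm.landmark_of(q,p)
        print(q,n,[(np.round(a["xy"],1).tolist(),round(a["confidence"],2)) for a in r[:2]],end=' ')
        if r and n!="wrist": obs.append((p,r[0]["xy"]))
    if len(obs)==2: print(*tri(obs),end='')
    print()
s=arm.observe();print(s)
E
```

```text
pics
0.0187
scene 45.236649784267556 [0.658 1.398 1.116]
side 48.788242237291556 [0.063 1.232 0.985]
wrist 69.39341530486593 [ 0.102 -0.62   0.373]
screw scene [] screw side [([258.1, 170.0], 0.59), ([264.8, 265.6], 0.24)] screw wrist [] 
screw_handle scene [([245.0, 154.2], 0.6)] screw_handle side [([273.3, 151.7], 0.53)] screw_handle wrist [] [ 0.4928217  -0.35634915  0.10995642] [array([-0. , -0.2]), array([-0. ,  0.2])]
stand scene [([234.4, 179.0], 0.94)] stand side [([260.7, 173.8], 0.55)] stand wrist [] [ 0.54580088 -0.34076636 -0.00359846] [array([-0. , -0.3]), array([-0.1,  0.3])]
hub_mouth scene [([233.5, 197.2], 0.6), ([258.4, 320.7], 0.46)] hub_mouth side [([228.6, 188.3], 0.65)] hub_mouth wrist [] [ 0.57328836 -0.01903602  0.11743245] [array([0.1, 0.9]), array([ 0.2, -0.8])]
thread_start scene [([237.1, 220.1], 0.57)] thread_start side [([227.4, 206.9], 0.66)] thread_start wrist [] [0.5669902  0.0229982  0.05070899] [array([-0.1, -1.4]), array([-0.3,  1.4])]
rotor scene [([236.5, 229.3], 0.89)] rotor side [([226.2, 219.3], 0.98)] rotor wrist [] [0.57115828 0.02736323 0.0
[... 1364 characters left out ...]
-0.5,  2.3])]
{'time': 2.1, 'joints': array([-1.03839871e+00,  3.84680056e-01,  7.89133499e-03,  1.56305059e-05,
       -1.19401170e+00, -2.58586118e-01]), 'qd': array([-0.00012197, -0.00025348, -0.000193  , -0.00036464, -0.00105941,
       -0.00052073]), 'effort': array([ 5.70925204e-04, -3.92081845e+01,  1.88614976e+01,  4.19045225e+00,
       -4.07560465e-04,  9.54639802e-06]), 'tool_pos': array([ 0.16900436, -0.60168811,  0.23132305]), 'tcp_rot': array([-7.49437352e-06, -1.36481323e-01,  9.90642644e-01, -9.11495730e-07]), 'force': array([0.19803391, 0.60284294, 0.4466495 ]), 'moment': array([-0.02772382, -0.00360305,  0.02549536]), 'grip_force': 0.0, 'gripper_width': 0.08518381851361571}
```

```bash
python3 - <<'E'
import cv2,numpy as np
a=cv2.imread("pics/scene0.png");b=cv2.imread("pics/side0.png")
f=lambda i,x,y:cv2.resize(i[y:y+240,x:x+160],(400,600),interpolation=cv2.INTER_CUBIC)
cv2.imwrite("pics/m0.png",np.hstack([f(a,170,125),f(b,160,120)]))
E
```

```text
(no output)
```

View pics/m0.png

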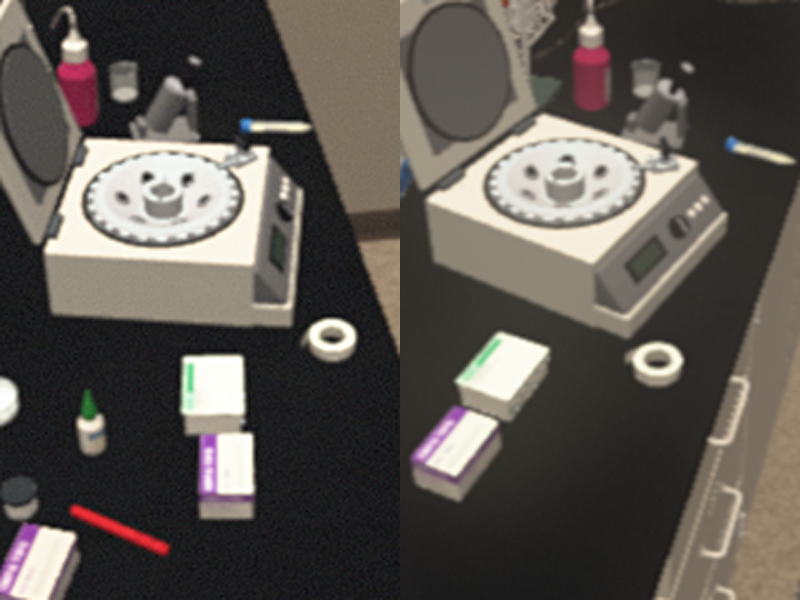

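```bash
cat >> h.py <<'E'
def to(P,R,start=None):
    "total shift in current tool axes (mm), rotvec, to reach pose P,R"
    p,r,_=tool() if start is None else (*start,0)
    d=r.inv().apply(np.asarray(P)-p)*1000; w=(r.inv()*R).as_rotvec()
    n=max(np.abs(d).max()/41.7,np.linalg.norm(d)/41.7,np.linalg.norm(w)/.125)
    print("shift",np.round(d,1),"rot",np.round(w,3),"rows",round(n,2)); return d,w
def down(xdir):
    x=np.array([*xdir,0.]);x/=np.linalg.norm(x);z=np.array([0,0,-1.]);return Rn.from_matrix(np.array([x,np.cross(z,x),z]).T)
E
python3 - <<'E'
from h import *
p=arm.grab_frame("wrist");P,r,s=tool()
C=-np.asarray(p["R"]).T@p["t"]
print("cam in tool",r.inv().apply(C-P),"axis in tool",r.inv().apply(np.asarray(p["R"])[2]),"imgx in tool",r.inv().apply(np.asarray(p["R"])[0]))
print(r.as_matrix())
to([.45,-.36,.36],r)
E
```

```text
cam in tool [ 0.06938521  0.00045619 -0.142753  ] axis in tool [-2.71038584e-01  8.57952151e-04  9.62568102e-01] imgx in tool [-4.24998093e-04  9.99999399e-01 -1.01098563e-03]
[[-9.62760760e-01 -2.70354800e-01  9.21797914e-06]
 [-2.70354800e-01  9.62760760e-01  1.14837263e-06]
 [-9.18517666e-06 -1.38651680e-06 -1.00000000e+00]]
shift [-335.9  156.7 -128.7] rot [0. 0. 0.] rows 9.41
```

>>> {"api": "move_arm", "payload": {"plan": [[-34,16,-13,0,0,0,85],[-34,16,-13,0,0,0,85],[-34,16,-13,0,0,0,85],[-34,16,-13,0,0,0,85],[-34,16,-13,0,0,0,85],[-34,16,-13,0,0,0,85],[-34,16,-13,0,0,0,85],[-34,16,-13,0,0,0,85],[-34,16,-13,0,0,0,85],[-30,13,-12,0,0,0,85]]}}

```text
time: 2.98
tool_pos: [0.4514, -0.3579, 0.3615]
tcp_rot: [0.001, -0.137, 0.991, -0.0]
force: [-0.1, -0.4, -0.0]
gripper_width: 0.0852
grip_force: 0.0
```

```bash
python3 - <<'E'
from h import *
p=arm.grab_frame("wrist");save(p,"w1.png")
P,r,s=tool();print(s["time"],P)
for q in ["screw","screw_handle","stand"]:
    print(q,[(np.round(a["xy"],1).tolist(),round(a["confidence"],2)) for a in arm.landmark_of(q,p)[:3]])
import pickle;pickle.dump(p,open("w1.pkl","wb"))
E
```

```text
3.0333 [ 0.45583296 -0.35623961  0.36351499]
screw [([251.0, 211.7], 0.67)]
screw_handle [([255.9, 200.0], 0.29)]
stand [([253.2, 199.0], 0.86)]
```

View pics/w1.png

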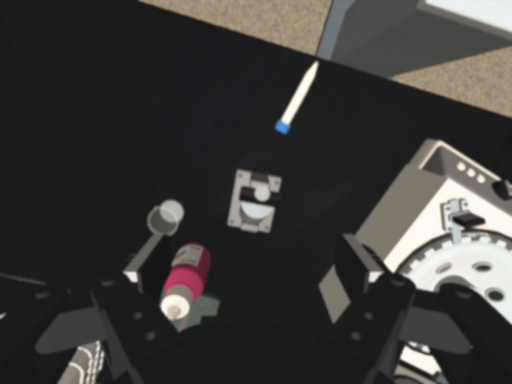

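>>> {"api": "move_arm", "payload": {"plan": [[-11,-3,30,0,0,0,85],[-11,-3,30,0,0,0,85],[-11,-3,30,0,0,0,85],[-11,-3,30,0,0,0,85],[0,0,0,0,0,0,85]]}}

```text
time: 3.6
tool_pos: [0.4927, -0.3581, 0.2322]
tcp_rot: [-0.006, -0.135, 0.991, 0.005]
force: [-0.4, 0.9, -2.0]
gripper_width: 0.0855
grip_force: 0.0
```

```bash
python3 - <<'E'
from h import *
import pickle
p=arm.grab_frame("wrist");save(p,"w2.png");p1=pickle.load(open("w1.pkl","rb"))
P,r,s=tool();print(s["time"],P)
for q in ["screw","screw_handle","stand"]:
    print(q,[(np.round(a["xy"],1).tolist(),round(a["confidence"],2)) for a in arm.landmark_of(q,p)[:3]])
pickle.dump(p,open("w2.pkl","wb"))
i=p["pixels"][:,:,::-1][100:280,150:390]
i=np.clip(255*(i/255.)**.5,0,255).astype(np.uint8)
cv2.imwrite("pics/c2.png",cv2.resize(i,(800,600),interpolation=cv2.INTER_CUBIC))
E
```

```text
3.65 [ 0.4933006  -0.35920526  0.23594982]
screw [([259.6, 219.3], 0.95)]
screw_handle [([272.8, 194.7], 0.96)]
stand []
```

View pics/c2.png

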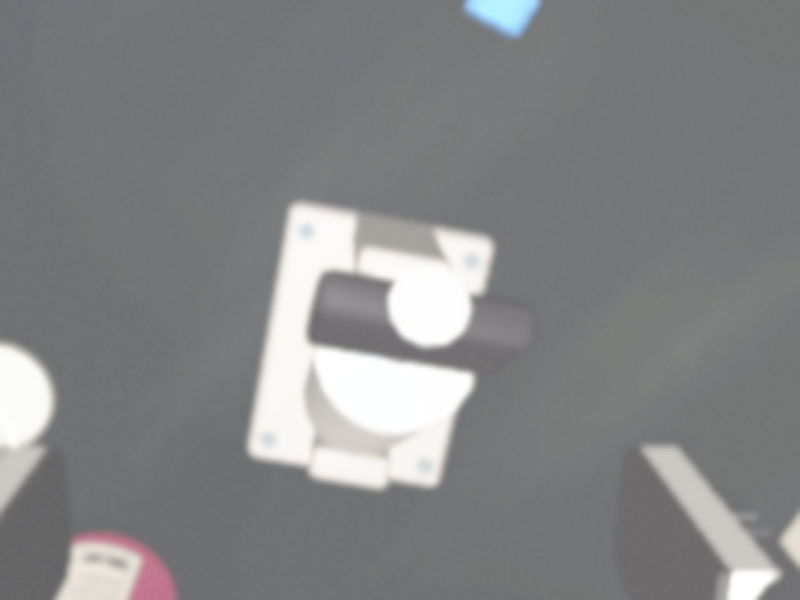

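```bash
python3 - <<'E'
from h import *
import pickle
p=pickle.load(open("w2.pkl","rb"))
C=np.array([[297,205],[492,238],[440,485],[250,455]])/3.3333+[150,100]
G=np.array([atz(p,c,.01) for c in C]);print(np.round(G,4))
m=G.mean(0); v=(G[0]+G[1]-G[2]-G[3])/2; w=(G[1]+G[2]-G[0]-G[3])/2
print("ctr",m,"len",np.linalg.norm(v),np.linalg.norm(w),"-x dir",np.degrees(np.arctan2(v[1],v[0])),"w",np.degrees(np.arctan2(w[1],w[0])))
ux=-v/np.linalg.norm(v); w/=np.linalg.norm(w)
ux=(ux+ -np.cross([0,0,1],w)*0+0);
yaw=np.arctan2(ux[1],ux[0]); S=Rn.from_euler("z",yaw)
org=np.array([m[0],m[1],0])
rim=org+S.apply([-.022,0,.094]); ax=S.apply([-.5,0,np.cos(np.pi/6)])
o=rim-.088*ax
print("org",o,"axis",ax,"yaw",yaw)
print("pred origin",proj(p,o),"handle",proj(p,o+.1235*ax),"top centre",proj(p,o+.147*ax),"collar",proj(p,o+.094*ax))
e1=S.apply([0,1,0]);e2=np.cross(ax,e1)
for a in [-.2,-.1,0,.1,.2]:
    x=np.cos(a)*e1+np.sin(a)*e2
    A=(np.array([proj(p,o+.147*ax+k*.03*x) for k in(-1,1)])-[150,100])*3.333
    print(a,np.round(A).tolist(),(A[1]-A[0])[1]/(A[1]-A[0])[0])
P,r,s=tool();print(P,np.round(s["joints"],3),np.degrees(np.arctan2(*r.as_matrix()[[1,0],0])))
E
```

```text
[[ 0.4888 -0.3746  0.01  ]
 [ 0.4809 -0.2954  0.01  ]
 [ 0.5908 -0.2836  0.01  ]
 [ 0.5987 -0.3664  0.01  ]]
ctr [ 0.53979225 -0.33001569  0.01      ] len 0.11029425342974247 0.08141808977331676 -x dir -174.78222662638518 w 95.58509211615672
org [ 0.56170109 -0.32801497  0.01778976] axis [-0.49792812 -0.04547075  0.8660254 ] yaw 0.09106732499247107
pred origin [258.07771275 221.81729911] handle [273.44920817 203.92006108] top centre [278.09259112 198.51370811] collar [268.63916616 209.52045742]
-0.2 [[319.0, 287.0], [534.0, 369.0]] 0.3808639300565336
-0.1 [[316.0, 298.0], [537.0, 359.0]] 0.27387668134881266
0 [[314.0, 309.0], [539.0, 348.0]] 0.1717438184136488
0.1 [[312.0, 320.0], [539.0, 336.0]] 0.07220208907375883
0.2 [[312.0, 331.0], [539.0, 325.0]] -0.026794500279805945
[ 0.49555422 -0.36056165  0.24237239] [-3.650e-01  3.550e-01 -9.000e-03  1.000e-03 -1.204e+00 -9.340e-01] -164.36195878041644
```

```bash
python3 - <<'E'
from h import *
import pickle
p=pickle.load(open("w2.pkl","rb"));p1=pickle.load(open("w1.pkl","rb"))
s=arm.grab_frame("scene");d=arm.grab_frame("side")
def cen(p,xy,h,th):
    x,y=map(int,xy);g=cv2.cvtColor(p["pixels"],cv2.COLOR_RGB2GRAY)[y-h:y+h+1,x-h:x+h+1].astype(float)
    w=np.clip(g-th,0,None);Y,X=np.mgrid[-h:h+1,-h:h+1];c=np.array([x+(w*X).sum()/w.sum(),y+(w*Y).sum()/w.sum()])
    print(c,g.max(),(w>0).sum());return c
obs=[(s,cen(s,(248,149),5,80)),(d,cen(d,(275,147),5,80)),(p1,np.array([262,193.])),(p,np.array([279,191.5]))]
print(tri(obs)[0],tri(obs)[1]);print(tri(obs[:2])[0]);print(tri(obs[2:]))
for n,q in zip(("scene","side"),(s,d)):
    for k in("screw_handle","stand"):
        r=arm.landmark_of(k,q);print(k,n,[(np.round(a["xy"],1).tolist(),round(a["confidence"],2)) for a in r[:2]])
f=lambda p,x,y:cv2.resize(np.clip(255*(p["pixels"][y:y+75,x:x+50,::-1]/255.)**.5,0,255).astype(np.uint8),(400,600),interpolation=cv2.INTER_CUBIC)
cv2.imwrite("pics/m3.png",np.hstack([f(s,220,130),f(d,245,130)]))
E
```

```text
[247.39717742 148.8266129 ] 156.0 14
[274.54147105 146.48826291] 160.0 15
[ 0.4824596  -0.33595722  0.14696667] [array([ 0.3, -0.2]), array([-0.1,  0.2]), array([-0.4,  0.1]), array([-0. ,  0.8])]
[ 0.48322831 -0.33967812  0.14511534]
(array([ 0.48310759, -0.33517794,  0.14252276]), [array([-0. , -0.2]), array([0.1, 0.3])])
screw_handle scene [([235.0, 227.0], 0.7), ([245.1, 150.5], 0.65)]
stand scene [([236.9, 180.6], 0.68)]
screw_handle side [([272.1, 152.5], 0.48)]
stand side [([261.9, 175.3], 0.81)]
```

View pics/m3.png

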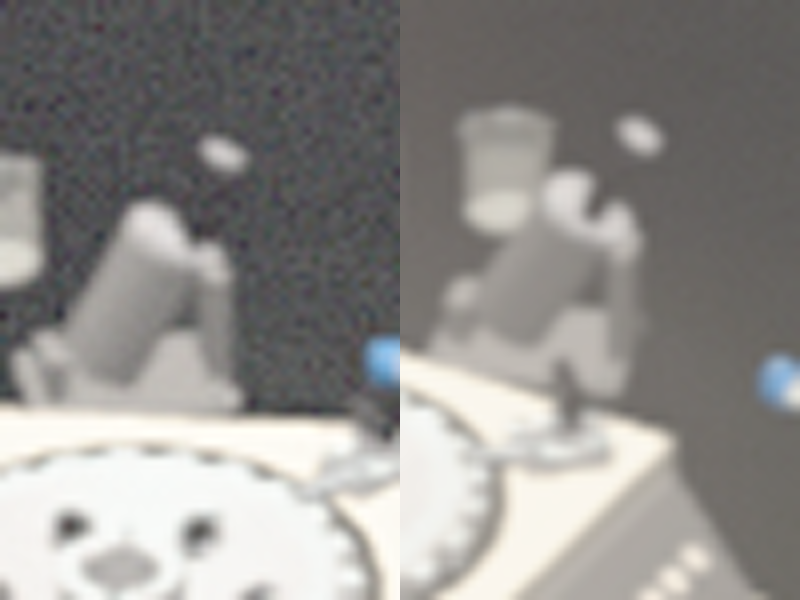

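>>> {"api": "move_arm", "payload": {"plan": [[-7,32,-24,0,0,0,85],[-7,32,-24,0,0,0,85],[-7,37,-12,0,0,0,85],[-7,37,-12,0,0,0,85],[-7,37,-12,0,0,0,85],[-7,37,-12,0,0,0,85],[-7,37,-12,0,0,0,85],[-7,37,-8,0,0,0,85],[-7,37,0,0,0,0,85],[0,0,0,0,0,0,85]]}}

```text
time: 4.93
tool_pos: [0.4686, -0.0266, 0.3578]
tcp_rot: [0.002, -0.14, 0.99, 0.001]
force: [0.2, -0.6, -0.5]
gripper_width: 0.0852
grip_force: 0.0
```

```bash
python3 - <<'E'
from h import *
import pickle
p=arm.grab_frame("wrist");save(p,"w3.png")
P,r,s=tool();print(s["time"],P,np.round(s["joints"],3))
for q,z in [("hub_mouth",.135),("thread_start",.0525),("rotor",0),("centrifuge",0),("lock_tab",.167),("lock",.167)]:
    try: print(q,[(np.round(a["xy"],1).tolist(),round(a["confidence"],2),np.round(atz(p,a["xy"],z),4).tolist()) for a in arm.landmark_of(q,p)[:2]])
    except Exception as e: print(q,e)
pickle.dump(p,open("w3.pkl","wb"))
cv2.imwrite("pics/v3.png",cv2.resize(p["pixels"][:,:,::-1],(800,600),interpolation=cv2.INTER_CUBIC))
E
```

```text
4.9833 [ 0.46863752 -0.02859961  0.35738251] [ 0.286  0.044 -0.122 -0.    -1.402 -1.577]
hub_mouth [([265.4, 242.5], 0.83, [0.5724, 0.0235, 0.135]), ([419.2, 234.2], 0.34, [0.4989, 0.2323, 0.135])]
thread_start [([261.9, 222.3], 0.87, [0.5757, 0.0222, 0.0525])]
rotor [([261.9, 208.8], 0.97, [0.5695, 0.0222, 0.0])]
centrifuge [([260.1, 210.5], 0.57, [0.5738, 0.0199, 0.0])]
lock_tab [([232.5, 140.6], 0.89, [0.4406, -0.0586, 0.167]), ([417.8, 234.5], 0.27, [0.4912, 0.2063, 0.167])]
lock it knows: beaker, centrifuge, hub_mouth, lock_tab, rotor, screw, screw_handle, slide_box, stand, tape_white, thread_start, tip_box, tube
```

View pics/v3.png

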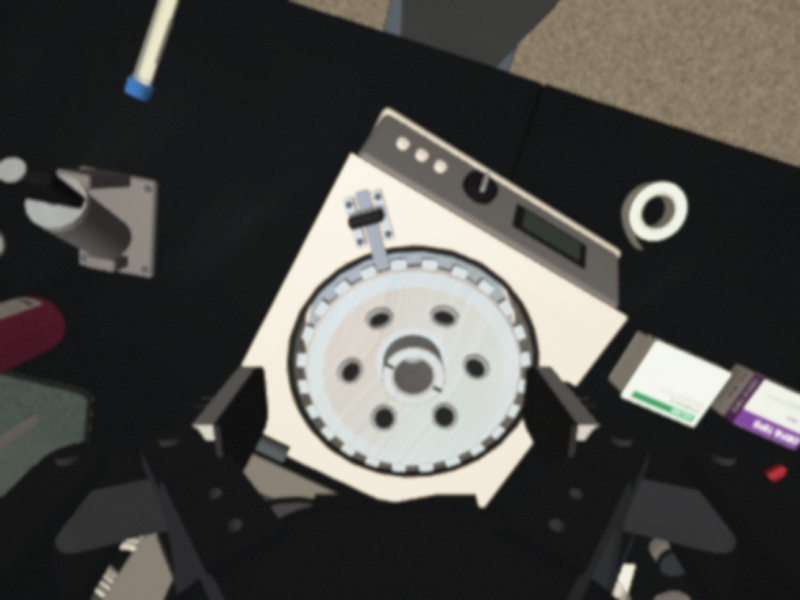

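>>> {"api": "move_arm", "payload": {"plan": [[-27,5,29,0,0,0,85],[-27,5,29,0,0,0,85],[-27,5,29,0,0,0,85],[-27,5,29,0,0,0,85],[0,0,0,0,0,0,85],[0,0,0,0,0,0,85]]}}

```text
time: 5.73
tool_pos: [0.5674, 0.0159, 0.2369]
tcp_rot: [-0.004, -0.136, 0.991, -0.001]
force: [-0.1, -0.8, 0.3]
gripper_width: 0.0852
grip_force: 0.0
```

```bash
python3 - <<'E'
from h import *
import pickle
p=arm.grab_frame("wrist");p["pose"]=0
P,r,s=tool();print(s["time"],P,np.round(s["joints"],3))
for q,z in [("hub_mouth",.135),("thread_start",.0525),("rotor",0)]:
    print(q,[(np.round(a["xy"],1).tolist(),round(a["confidence"],2),np.round(atz(p,a["xy"],z),4).tolist()) for a in arm.landmark_of(q,p)[:2]])
pickle.dump(p,open("w4.pkl","wb"))
x,y=map(int,proj(p,[.572,.0235,.135]));x0,y0=x-60,y-45;print(x0,y0)
cv2.imwrite("pics/v4.png",cv2.resize(p["pixels"][y0:y0+90,x0:x0+120,::-1],(800,600),interpolation=cv2.INTER_CUBIC))
E
```

```text
5.7833 [0.56770477 0.01586015 0.23938885] [ 3.130e-01  2.830e-01 -1.210e-01  1.000e-03 -1.169e+00 -1.612e+00]
hub_mouth [([258.2, 199.4], 0.59, [0.5733, 0.0235, 0.135])]
thread_start []
rotor [([253.4, 169.3], 0.77, [0.5725, 0.0192, 0.0])]
198 153
```

View pics/v4.png

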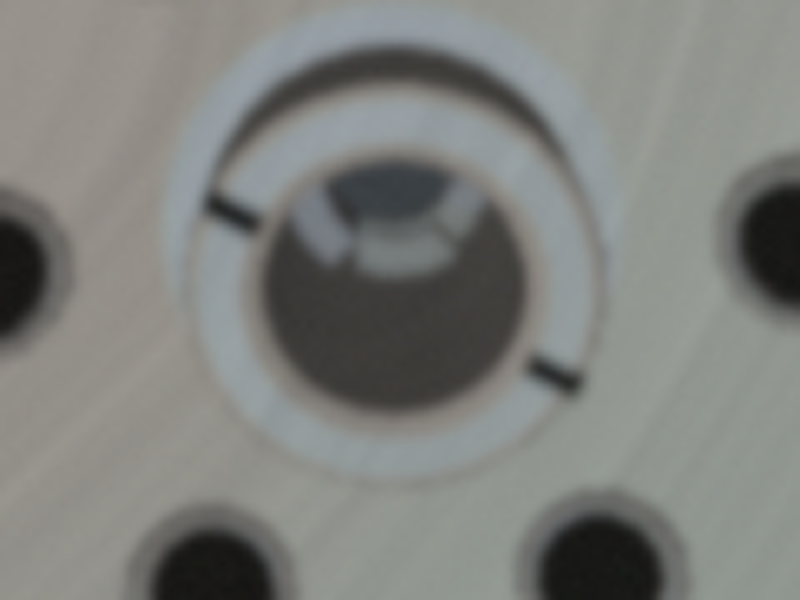

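```bash
python3 - <<'E'
from h import *
import pickle
p=pickle.load(open("w4.pkl","rb"))
g=lambda c,z=.135:atz(p,np.array(c)/6.6667+[198-.425,153-.425],z)
L=[g(c) for c in [(210,202),(258,225),(528,362),(582,388)]]
print([np.round(l,4) for l in L],"mid",(L[0]+L[3])/2,(L[1]+L[2])/2,np.linalg.norm(L[3]-L[0]),np.linalg.norm(L[2]-L[1]))
print("angs",[np.degrees(np.arctan2(*(b-a)[[1,0]])) for a,b in[(L[0],L[3]),(L[1],L[2]),(L[0],L[1]),(L[2],L[3])]])
O=[g(c) for c in [(190,285),(605,285),(397,85),(397,485)]];print("outer",np.round(O,4).tolist())
I=[g(c) for c in [(262,285),(527,285),(395,155),(395,412)]];print("inner",np.round(I,4).tolist())
# automatic: maximise edge contrast of rim circle r=.0295 at z=.135 (grey darker outside)
G=cv2.GaussianBlur(cv2.cvtColor(p["pixels"],cv2.COLOR_RGB2GRAY),(3,3),0).astype(np.float32)
t=np.linspace(0,2*np.pi,120,endpoint=False)
def samp(c,r,z=.135):
    X=np.array([proj(p,[c[0]+r*np.cos(a),c[1]+r*np.sin(a),z]) for a in t],np.float32)
    return cv2.remap(G,X[None,:,0],X[None,:,1],cv2.INTER_LINEAR)[0]
for r in (.0185,.0295):
    best=max(((abs(np.mean(samp((.573+i*.0005,.0235+j*.0005),r+.0012)-samp((.573+i*.0005,.0235+j*.0005),r-.0012))),i,j) for i in range(-8,9) for j in range(-8,9)))
    print(r,best,.573+best[1]*.0005,.0235+best[2]*.0005)
E
```

```text
[array([ 0.5653, -0.0063,  0.135 ]), array([0.5667, 0.0008, 0.135 ]), array([0.5757, 0.0422, 0.135 ]), array([0.5774, 0.0506, 0.135 ])] mid [0.57133524 0.02217311 0.135     ] [0.57120035 0.02152997 0.135     ] 0.058178772462729594 0.042338947493681556
angs [np.float64(78.04012786676365), np.float64(77.69420806770479), np.float64(79.03790505446334), np.float64(78.90256303033615)]
outer [[0.5775, -0.006, 0.135], [0.5621, 0.0492, 0.135], [0.5429, 0.0139, 0.135], [0.5984, 0.0296, 0.135]]
inner [[0.5748, 0.0035, 0.135], [0.565, 0.0388, 0.135], [0.5522, 0.0163, 0.135], [0.5878, 0.0263, 0.135]]
0.0185 (np.float32(43.93986), -6, -5) 0.57 0.021
0.0295 (np.float32(10.773926), -2, -8) 0.572 0.0195
```

```bash
cat >> h.py <<'E'
def rows(P,R,n,start=None,nd=0):
    "n equal steps to the pose P,R; rounding is carried forward"
    p0,r0=tool()[:2] if start is None else start
    p,r=p0,r0; w=(r0.inv()*R).as_rotvec()
    for i in range(1,n+1):
        tp=p0+(np.asarray(P)-p0)*i/n; tr=r0*Rn.from_rotvec(w*i/n)
        d=np.round(r.inv().apply(tp-p)*1000,nd); v=np.round((r.inv()*tr).as_rotvec(),3)
        print([*d.tolist(),*v.tolist()],end=', '); p=p+r.apply(d/1000); r=r*Rn.from_rotvec(v)
    print(); return p,r
yaw=.094; S=Rn.from_euler("z",yaw); AX=S.apply([-.5,0,np.cos(np.pi/6)]); TOP=np.array([.483,-.336,.146])
E1=S.apply([0,1,0]);E1=Rn.from_rotvec(.02*AX).apply(E1)
RG=Rn.from_matrix(np.array([-E1,np.cross(-AX,-E1),-AX]).T); PG=TOP-.0422*AX
HUB=np.array([.571,.0217,.135])
E
python3 - <<'E'
from h import *
P=PG+.1*AX
print(PG,P);to(P,RG)
rows(P,RG,13)
E
```

```text
[ 0.50400685 -0.33401952  0.10945373] [ 0.45422759 -0.3387126   0.19605627]
shift [ 205.1 -311.3   45.7] rot [ 0.437 -0.358 -1.378] rows 11.91
[16.0, -24.0, 4.0, 0.034, -0.028, -0.106], [18.0, -22.0, 3.0, 0.033, -0.027, -0.106], [21.0, -20.0, 4.0, 0.034, -0.028, -0.106], [22.0, -17.0, 4.0, 0.033, -0.027, -0.106], [25.0, -15.0, 4.0, 0.034, -0.027, -0.106], [26.0, -12.0, 4.0, 0.034, -0.028, -0.106], [27.0, -9.0, 3.0, 0.033, -0.028, -0.106], [28.0, -6.0, 3.0, 0.034, -0.027, -0.106], [29.0, -2.0, 2.0, 0.034, -0.027, -0.106], [29.0, -0.0, 1.0, 0.033, -0.028, -0.106], [29.0, 3.0, 1.0, 0.034, -0.027, -0.106], [28.0, 7.0, -0.0, 0.034, -0.028, -0.106], [27.0, 9.0, -2.0, 0.033, -0.027, -0.106],
```

>>> {"api": "move_arm", "payload": {"plan": [[16,-24,4,0.034,-0.028,-0.106,85],[18,-22,3,0.033,-0.027,-0.106,85],[21,-20,4,0.034,-0.028,-0.106,85],[22,-17,4,0.033,-0.027,-0.106,85],[25,-15,4,0.034,-0.027,-0.106,85],[26,-12,4,0.034,-0.028,-0.106,85],[27,-9,3,0.033,-0.028,-0.106,85],[28,-6,3,0.034,-0.027,-0.106,85],[29,-2,2,0.034,-0.027,-0.106,85],[29,0,1,0.033,-0.028,-0.106,85]]}}

```text
time: 6.77
tool_pos: [0.4836, -0.239, 0.2094]
tcp_rot: [0.144, -0.586, 0.786, -0.132]
force: [0.3, 0.0, 0.3]
gripper_width: 0.0856
grip_force: 0.0
```

>>> {"api": "move_arm", "payload": {"plan": [[29,3,1,0.034,-0.027,-0.106,85],[28,7,0,0.034,-0.028,-0.106,85],[27,9,-2,0.033,-0.027,-0.106,85],[0,0,0,0,0,0,85],[0,0,0,0,0,0,85],[0,0,0,0,0,0,85]]}}

```text
time: 7.27
tool_pos: [0.4624, -0.2875, 0.2004]
tcp_rot: [0.167, -0.659, 0.718, -0.15]
force: [-0.3, 0.5, -0.9]
gripper_width: 0.085
grip_force: 0.0
```

```bash
python3 - <<'E'
from h import *
p=arm.grab_frame("wrist")
P,r,s=tool();print(s["time"],P,np.round(s["joints"],3),s["force"])
to(PG+.1*AX,RG); to(PG,RG)
for q in ("screw_handle","screw"):
  print(q,[(np.round(a["xy"],1).tolist(),round(a["confidence"],2)) for a in arm.landmark_of(q,p)[:2]])
print(proj(p,TOP),proj(p,TOP-.0235*AX),[proj(p,TOP+k*.03*E1) for k in (-1,1)],[proj(p,TOP-.054*AX+.026*k) for k in(-E1,E1)])
import pickle;pickle.dump(p,open("w5.pkl","wb"))
i=np.clip(255*(p["pixels"][:,:,::-1]/255.)**.5,0,255).astype(np.uint8)
cv2.imwrite("pics/v5.png",cv2.resize(i[60:330,76:436],(800,600),interpolation=cv2.INTER_CUBIC))
E
```

```text
7.3167 [ 0.46252373 -0.28694707  0.2000787 ] [-0.357  0.128 -0.411 -0.271 -0.624  0.459] [0.02554782 0.72578746 1.06884802]
shift [52.4  4.7 -0.2] rot [ 0.07  -0.042 -0.189] rows 1.65
shift [47.5 -1.8 99.4] rot [ 0.07  -0.042 -0.189] rows 2.64
screw_handle [([251.0, 136.5], 0.61), ([208.5, 7.3], 0.26)]
screw [([243.7, 134.2], 0.79)]
[253.05192469 140.04714031] [251.06594604 138.60467034] [array([244.76017058,  96.80884842]), array([260.78026338, 180.34743865])] [array([243.30949322, 107.75288031]), array([254.47640534, 165.11271808])]
```

View pics/v5.png

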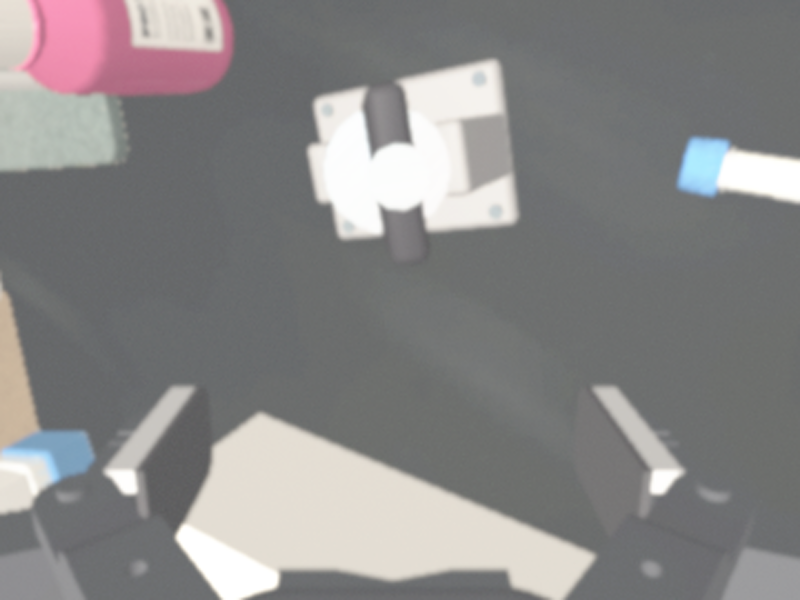

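```bash
cat >> h.py <<'E'
E
python3 - <<'E'
from h import *
import pickle
p=pickle.load(open("w5.pkl","rb"));P,r,s=tool()
obs=[(255.1,139.6),(249.3,98.2),(259.6,177.9)]
ty=r.apply([0,1,0]);tx=r.apply([1,0,0])
def f(v):
    T=TOP+v[0]*tx+v[1]*ty; e=Rn.from_rotvec(v[2]*AX).apply(E1)
    return np.concatenate([proj(p,T)-obs[0],[np.subtract(*(lambda A:(A[1]-A[0])/np.linalg.norm(A[1]-A[0]))([proj(p,T-.03*e),proj(p,T+.03*e)])[:1],(10.3/80.4))[0]*80]])
v=least_squares(f,[0,0,0],x_scale=[.01,.01,.1]).x;print(v,f(v))
T=TOP+v[0]*tx+v[1]*ty
open("h.py","a").write(f"TOP=np.array({np.round(T,4).tolist()});RG=Rn.from_rotvec({round(v[2],3)}*AX)*RG;PG=TOP-.0422*AX\n")
E
python3 - <<'E'
from h import *
q=to(PG+.07*AX,RG);s=rows(PG+.07*AX,RG,4);rows(PG,RG,4,start=s)
print(TOP)
E
```

```text
shift [51.4  2.7 29. ] rot [ 0.071 -0.041 -0.188] rows 1.64
[13.0, 1.0, 7.0, 0.018, -0.01, -0.047], [13.0, 1.0, 7.0, 0.017, -0.011, -0.047], [13.0, 2.0, 7.0, 0.018, -0.01, -0.047], [12.0, 3.0, 7.0, 0.018, -0.01, -0.047], 
[0.0, 0.0, 18.0, -0.0, -0.0, -0.0], [0.0, 0.0, 17.0, -0.0, -0.0, -0.0], [0.0, 0.0, 18.0, -0.0, -0.0, -0.0], [0.0, 0.0, 17.0, -0.0, -0.0, -0.0], 
[ 0.483 -0.336  0.146]Traceback (most recent call last):
  File "<stdin>", line 9, in <module>
    return func(*args, **kwargs)
    vector_fun = VectorFunction(
        fun_wrapped,
    ...<6 lines>...
        workers=workers
    )
    self._update_fun()
    ~~~~~~~~~~~~~~~~^^
    self.f = self.fun_wrapped(xp_copy(self.x))
             ~~~~~~~~~~~~~~~~^^^^^^^^^^^^^^^^^
    return np.atleast_1d(self.fun(x))
                         ~~~~~~~~^^^
    return self.f(x, *self.args, **self.kwargs)
           ~~~~~~^^^^^^^^^^^^^^^^^^^^^^^^^^^^^^
  File "<stdin>", line 8, in f
IndexError: invalid index to scalar variable.
```

```bash
python3 - <<'E'
from h import *
import pickle
p=pickle.load(open("w5.pkl","rb"));P,r,s=tool()
ty=r.apply([0,1,0]);tx=r.apply([1,0,0])
def f(v):
    T=TOP+v[0]*tx+v[1]*ty; e=Rn.from_rotvec(v[2]*AX).apply(E1)
    d=proj(p,T+.03*e)-proj(p,T-.03*e)
    return [*(proj(p,T)-[255.1,139.6]),80*(d[0]/d[1]-10.3/79.7)]
v=least_squares(f,[0,0,0],x_scale=[.01,.01,.1]).x;print(v,f(v))
T=TOP+v[0]*tx+v[1]*ty
open("h.py","a").write(f"TOP=np.array({np.round(T,4).tolist()});RG=Rn.from_rotvec({round(v[2],3)}*AX)*RG;PG=TOP-.0422*AX\n")
E
python3 - <<'E'
from h import *
q=to(PG+.07*AX,RG);s=rows(PG+.07*AX,RG,4);rows(PG,RG,4,start=s)
print(TOP)
E
```

```text
[ 0.00031226  0.00146625 -0.06012824] [np.float64(8.526512829121202e-14), np.float64(5.684341886080802e-14), np.float64(-2.531308496145357e-13)]
shift [51.7  4.1 29. ] rot [ 0.069 -0.043 -0.128] rows 1.43
[13.0, 1.0, 7.0, 0.017, -0.011, -0.032], [13.0, 2.0, 7.0, 0.018, -0.011, -0.032], [13.0, 2.0, 7.0, 0.017, -0.011, -0.032], [13.0, 2.0, 7.0, 0.017, -0.01, -0.032], 
[-0.0, 0.0, 17.0, 0.0, -0.0, -0.0], [-0.0, 0.0, 18.0, 0.0, -0.0, -0.0], [-0.0, 0.0, 17.0, 0.0, -0.0, -0.0], [-0.0, 0.0, 18.0, 0.0, -0.0, -0.0], 
[ 0.4817 -0.3362  0.1454]
```

>>> {"api": "move_arm", "payload": {"plan": [[13,1,7,0.017,-0.011,-0.032,60],[13,2,7,0.018,-0.011,-0.032,60],[13,2,7,0.017,-0.011,-0.032,60],[13,2,7,0.017,-0.01,-0.032,60],[0,0,0,0,0,0,60],[0,0,0,0,0,0,60]], "squeeze": 30}}

```text
time: 7.92
tool_pos: [0.4678, -0.3383, 0.1684]
tcp_rot: [-0.194, 0.7, -0.666, 0.169]
force: [-0.4, -1.0, 0.5]
gripper_width: 0.0601
grip_force: 0.0
```

```bash
python3 - <<'E'
from h import *
to(PG,RG);rows(PG,RG,5);print(tool()[2]["gripper_width"])
E
```

```text
shift [-0.9 -0.8 69.2] rot [ 0.002 -0.    -0.003] rows 1.66
[-0.0, -0.0, 14.0, 0.0, -0.0, -0.001], [-0.0, -0.0, 14.0, 0.001, -0.0, -0.0], [-1.0, -0.0, 13.0, 0.0, -0.0, -0.001], [0.0, -1.0, 14.0, 0.001, -0.0, -0.001], [0.0, 0.0, 14.0, 0.0, -0.0, -0.0], 
0.06005727271140214
```

>>> {"api": "move_arm", "payload": {"plan": [[0,0,14,0,0,0,60],[0,0,14,0.001,0,0,60],[-1,0,13,0,0,-0.002,60],[0,-1,14,0.001,0,-0.001,60],[0,0,14,0,0,0,60],[0,0,0,0,0,0,40],[0,0,0,0,0,0,30]], "squeeze": 30}}

```text
time: 8.5
tool_pos: [0.503, -0.3336, 0.1081]
tcp_rot: [-0.195, 0.702, -0.664, 0.17]
force: [-0.1, 0.4, -0.6]
gripper_width: 0.0366
grip_force: 0.0
```

>>> {"api": "move_arm", "payload": {"plan": [[0,0,0,0,0,0,20],[0,0,0,0,0,0,10],[0,0,0,0,0,0,5],[0,0,0,0,0,0,5],[0,0,0,0,0,0,5]], "squeeze": 30}}

```text
time: 8.92
tool_pos: [0.503, -0.3344, 0.1103]
tcp_rot: [-0.195, 0.701, -0.664, 0.172]
force: [0.9, -0.3, 0.2]
gripper_width: 0.0134
grip_force: 34.9
```

>>> {"api": "move_arm", "payload": {"plan": [[0,0,0,0,0,0,5],[0,0,0,0,0,0,5],[0,0,-8,0,0,0,5],[0,0,-12,0,0,0,5],[0,0,-15,0,0,0,5]], "squeeze": 80}}

```text
time: 9.33
tool_pos: [0.4852, -0.3355, 0.1401]
tcp_rot: [-0.195, 0.702, -0.664, 0.17]
force: [1.8, 0.3, -1.9]
gripper_width: 0.0132
grip_force: 78.5
```

>>> {"api": "move_arm", "payload": {"plan": [[0,0,-20,0,0,0,5],[0,0,-20,0,0,0,5],[0,0,-20,0,0,0,5],[0,0,-8,0,0,0,5],[0,0,0,0,0,0,5],[0,0,0,0,0,0,5]]}}

```text
time: 9.83
tool_pos: [0.4509, -0.3385, 0.1987]
tcp_rot: [-0.195, 0.701, -0.664, 0.171]
force: [0.5, 0.6, -2.6]
gripper_width: 0.0132
grip_force: 78.7
```

```bash
python3 - <<'E'
from h import *
p=arm.grab_frame("side")
P,r,s=tool();print(s["time"],P,s["force"],s["moment"],np.dot(P-PG,AX))
f=lambda p,x,y:cv2.resize(np.clip(255*(p["pixels"][y:y+90,x:x+120,::-1]/255.)**.5,0,255).astype(np.uint8),(800,600),interpolation=cv2.INTER_CUBIC)
cv2.imwrite("pics/m6.png",f(p,215,95))
psi=np.radians(80-180); R=down((np.cos(psi),np.sin(psi)))
p1=P+[0,0.02,.10]; st=rows(p1,R,6)
rows([HUB[0],HUB[1],.29],R,10,start=st)
E
```

```text
9.8833 [ 0.45093796 -0.33838237  0.19782645] [-0.17073045 -0.49704451 -2.76434956] [-0.08120831  1.46593442 -0.01652165] 0.10301817211202535
[-4.0, -8.0, -14.0, -0.086, 0.014, 0.037], [-3.0, -8.0, -15.0, -0.087, 0.013, 0.038], [-4.0, -5.0, -16.0, -0.086, 0.014, 0.037], [-4.0, -4.0, -16.0, -0.086, 0.013, 0.037], [-4.0, -3.0, -16.0, -0.087, 0.014, 0.038], [-3.0, -1.0, -17.0, -0.086, 0.013, 0.037], 
[-36.0, -6.0, 1.0, 0.0, 0.0, -0.0], [-35.0, -6.0, 1.0, 0.0, 0.0, -0.0], [-36.0, -6.0, 0.0, 0.0, 0.0, -0.0], [-35.0, -6.0, 1.0, 0.0, 0.0, -0.0], [-36.0, -5.0, 1.0, 0.0, 0.0, -0.0], [-36.0, -6.0, 1.0, 0.0, 0.0, -0.0], [-35.0, -6.0, 1.0, 0.0, 0.0, -0.0], [-36.0, -6.0, 0.0, 0.0, 0.0, -0.0], [-35.0, -6.0, 1.0, 0.0, 0.0, -0.0], [-36.0, -6.0, 1.0, 0.0, 0.0, -0.0],
```

View pics/m6.png

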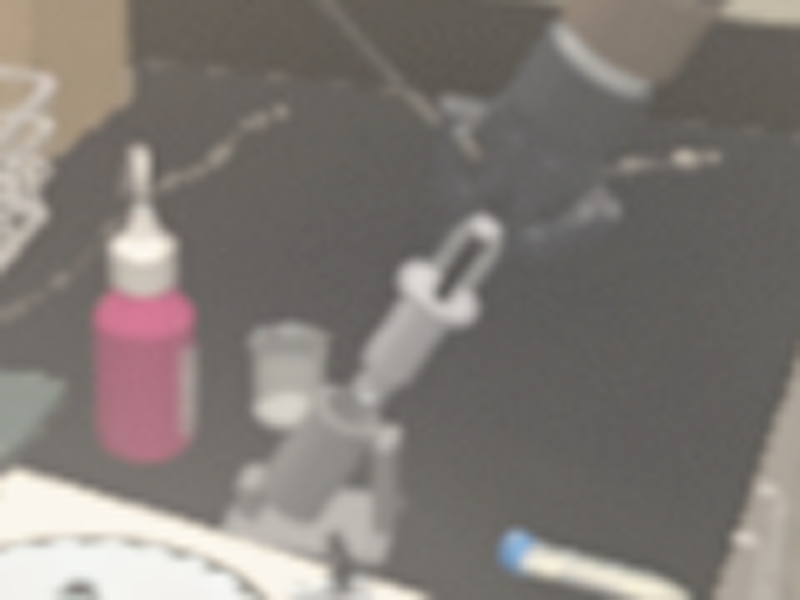

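>>> {"api": "move_arm", "payload": {"plan": [[0,0,-18,0,0,0,5],[0,0,-18,0,0,0,5],[-4,-8,-14,-0.086,0.014,0.037,5],[-3,-8,-15,-0.087,0.013,0.038,5],[-4,-5,-16,-0.086,0.014,0.037,5],[-4,-4,-16,-0.086,0.013,0.037,5],[-4,-3,-16,-0.087,0.014,0.038,5],[-3,-1,-7,-0.086,0.013,0.037,5],[0,0,0,0,0,0,5]]}}

```text
time: 10.63
tool_pos: [0.4379, -0.3202, 0.3188]
tcp_rot: [0.001, -0.644, 0.765, -0.001]
force: [0.7, -0.3, -3.1]
gripper_width: 0.0131
grip_force: 78.8
```

```bash
python3 - <<'E'
from h import *
P,r,s=tool();print(s["time"],P)
psi=np.radians(80-180); R=down((np.cos(psi),np.sin(psi)))
st=rows([HUB[0]-.03,HUB[1]-.03,.30],R,9)
E
```

```text
10.6333 [ 0.4378713  -0.32022042  0.31880849]
[-36.0, -5.0, 2.0, -0.0, -0.0, 0.0], [-36.0, -6.0, 2.0, -0.001, -0.0, 0.001], [-36.0, -5.0, 2.0, -0.0, -0.0, 0.0], [-36.0, -6.0, 2.0, -0.0, -0.0, 0.001], [-37.0, -5.0, 2.0, -0.001, -0.001, 0.0], [-36.0, -5.0, 2.0, -0.0, 0.0, 0.001], [-36.0, -5.0, 3.0, -0.0, 0.0, 0.0], [-36.0, -6.0, 2.0, -0.001, 0.0, 0.0], [-36.0, -5.0, 2.0, -0.0, 0.0, 0.001],
```

>>> {"api": "move_arm", "payload": {"plan": [[-36,-5,2,0,0,0,5],[-36,-6,2,-0.001,0,0.001,5],[-36,-5,2,0,0,0,5],[-36,-6,2,0,0,0.001,5],[-37,-5,2,-0.001,-0.001,0,5],[-36,-5,2,0,0,0.001,5],[-36,-5,3,0,0,0,5],[-36,-6,2,-0.001,0,0,5],[-36,-5,2,0,0,0.001,5],[0,0,0,0,0,0,5]]}}

```text
time: 11.47
tool_pos: [0.5393, -0.0037, 0.2975]
tcp_rot: [0.001, -0.644, 0.765, 0.001]
force: [0.4, -0.6, -3.1]
gripper_width: 0.0128
grip_force: 78.9
```

```bash
python3 - <<'E'
from h import *
import pickle
P,r,s=tool();print(s["time"],P,r.as_matrix()[:,2],np.degrees(np.arctan2(*r.as_matrix()[[1,0],0])))
D={n:arm.grab_frame(n) for n in("scene","side","wrist")}
pickle.dump(D,open("d7.pkl","wb"))
for n,p in D.items():
    for q,l in(("screw",.1048),("screw_handle",-.0187)):
        X=P+r.apply([0,0,l])
        print(n,q,np.round(proj(p,X),1),[(np.round(a["xy"],1).tolist(),round(a["confidence"],2)) for a in arm.landmark_of(q,p)[:2]])
g=lambda p:np.clip(255*(p["pixels"][:,:,::-1]/255.)**.6,0,255).astype(np.uint8)
def crop(p,X,w,h,W,H):
    x,y=map(int,proj(p,X)); x0,y0=x-w//2,max(0,y-h//2);print(x0,y0);return cv2.resize(g(p)[y0:y0+h,x0:x0+w],(W,H),interpolation=cv2.INTER_CUBIC)
X=P+r.apply([0,0,.04])
cv2.imwrite("pics/m7.png",np.hstack([crop(D["scene"],X,40,60,400,600),crop(D["side"],X,40,60,400,600)]))
cv2.imwrite("pics/w7.png",cv2.resize(g(D["wrist"]),(800,600)))
E
```

```text
11.4667 [ 0.53931568 -0.00374477  0.29753181] [-2.30419319e-04  2.94415997e-03 -9.99995639e-01] -99.80720530021942
scene screw [242.3 182.8] [([241.7, 181.4], 0.76)]
scene screw_handle [241.2 153.2] [([240.6, 155.1], 0.78)]
side screw [235.1 173.8] [([237.2, 173.7], 0.75)]
side screw_handle [234.  143.2] [([235.9, 142.6], 0.78)]
wrist screw [250.7 192.6] [([253.0, 188.0], 0.78)]
wrist screw_handle [249.7 261. ] [([346.7, 114.9], 0.72), ([252.1, 249.5], 0.61)]
221 137
214 128
```

View pics/w7.png

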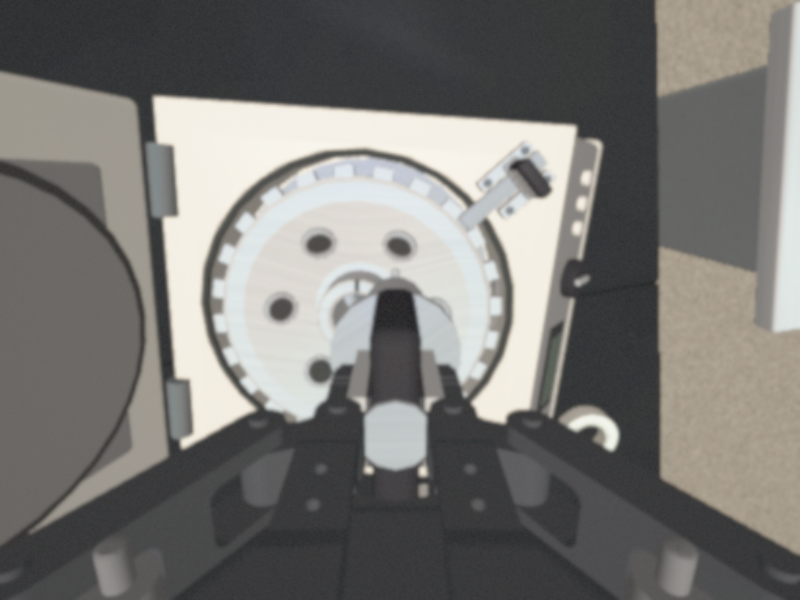

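View pics/m7.png

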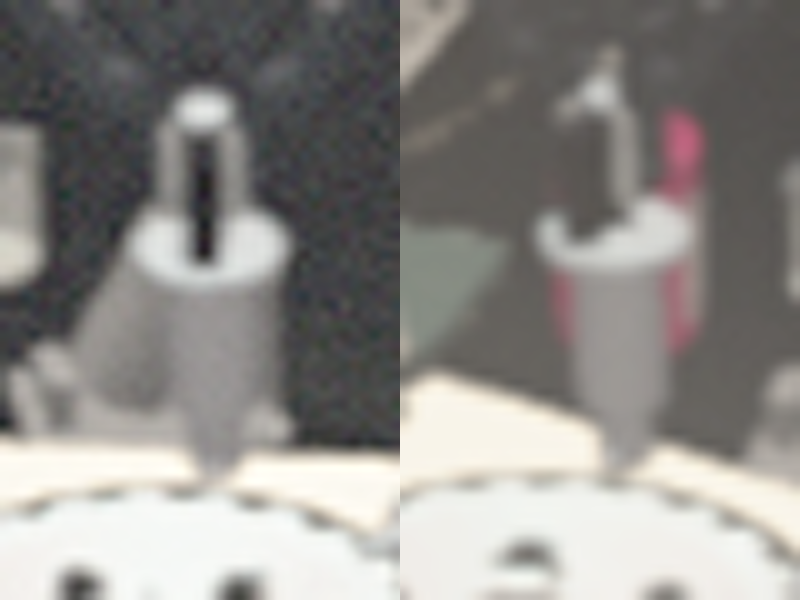

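```bash
python3 - <<'E'
from h import *
import pickle
D=pickle.load(open("d7.pkl","rb"));P,r,s=tool();p=D["wrist"]
for nm,l,xy in (("top",-.0422,(252.8,278.5)),("top2",-.0437,(252.8,278.5)),("tip",.1048,(253,188))):
    X=P+r.apply([0,0,l]); Y=atz(p,xy,X[2]); print(nm,proj(p,X),"offset tool mm",np.round(r.inv().apply(Y-X)*1000,1))
# shank sides / handle edges
f=lambda x,y:np.array([x,y])/1.5625
for nm,l in(("collar top",.0108),):
    X=P+r.apply([0,0,l])
    for sgn in(-1,1): print(nm,[np.round(proj(p,X+r.apply([a,sgn*.026,0]))*1.5625) for a in(0,-.005,.005)])
    print(np.round(proj(p,X+r.apply([-.026,0,0]))*1.5625))
    print("handle front end top",np.round(proj(p,P+r.apply([-.03,0,-.0422]))*1.5625),np.round(proj(p,P+r.apply([-.03,0,.0048]))*1.5625))
# hub position again with the free part of rim edge
print(np.round(proj(p,HUB)*1.5625),[np.round(proj(p,HUB+[.0295*np.cos(a),.0295*np.sin(a),0])*1.5625).tolist() for a in np.radians([0,78,168,258])])
# rotor disc outer edge r=.110 z=.129
print([np.round(proj(p,[HUB[0]+.11*np.cos(a),HUB[1]+.11*np.sin(a),.129])*1.5625).tolist() for a in np.radians([-10,-100,-145,80])])
E
```

```text
top [250.2024817  281.44823722] offset tool mm [ 1.4  1.  -0. ]
top2 [250.18979495 283.65674829] offset tool mm [ 2.4  1.  -0. ]
tip [250.74622943 186.79258232] offset tool mm [-1.1  2.1 -0. ]
collar top [array([322., 357.]), array([323., 369.]), array([322., 344.])]
collar top [array([460., 357.]), array([460., 369.]), array([461., 345.])]
[391. 418.]
handle front end top [391. 534.] [391. 436.]
[356. 318.] [[317.0, 325.0], [356.0, 355.0], [396.0, 319.0], [356.0, 280.0]]
[[211.0, 316.0], [353.0, 164.0], [464.0, 211.0], [360.0, 442.0]]
```

```bash
cat > fit.py <<'E'
from h import *
import pickle
V={"w3":pickle.load(open("w3.pkl","rb")),"w4":pickle.load(open("w4.pkl","rb")),"d7":pickle.load(open("d7.pkl","rb"))["wrist"],"scene":pickle.load(open("d7.pkl","rb"))["scene"],"side":pickle.load(open("d7.pkl","rb"))["side"]}
def fit(p,r0,z,t,box=(20,384)):
    G=cv2.GaussianBlur(cv2.cvtColor(p["pixels"],cv2.COLOR_RGB2GRAY),(3,3),0).astype(np.float32)
    def samp(c,r):
        X=np.array([proj(p,[c[0]+r*np.cos(a),c[1]+r*np.sin(a),z]) for a in t],np.float32)
        return cv2.remap(G,X[None,:,0],X[None,:,1],cv2.INTER_LINEAR)[0]
    from scipy.optimize import minimize
    best=None
    for r in r0:
        f=lambda c:-np.mean(samp(c,r-.0015)-samp(c,r+.0015))
        m=minimize(f,[.571,.021],method="Nelder-Mead",options=dict(initial_simplex=[[.571,.021],[.574,.021],[.571,.024]],xatol=1e-4,fatol=1e-3))
        if best is None or m.fun<best[0]: best=(m.fun,r,m.x)
    return best
full=np.radians(np.arange(0,360,3.))
rr=np.arange(.107,.1145,.0005)
print("w3",fit(V["w3"],rr,.129,np.radians(np.arange(110,320,2.))))
print("d7",fit(V["d7"],rr,.129,np.radians(np.arange(-150,30,2.))))
for n in("scene","side"): print(n,fit(V[n],rr,.129,full))
E
python3 fit.py
```

```text
w3 (np.float64(-61.09705352783203), np.float64(0.1105), array([0.56509861, 0.0191681 ]))
d7 (np.float64(-74.3514633178711), np.float64(0.1115), array([0.56832436, 0.01898574]))
scene (np.float64(-23.330095291137695), np.float64(0.1085), array([0.57255933, 0.02932792]))
side (np.float64(-18.228296279907227), np.float64(0.108), array([0.56915463, 0.02699234]))
```

```bash
python3 - <<'E'
from h import *
P,r,s=tool()
psi=np.radians(80-180); R=down((np.cos(psi),np.sin(psi)))
to([.571,.0205,.265],R);rows([.571,.0205,.265],R,3,nd=1)
E
```

```text
shift [-35.7 -27.1  35.9] rot [-0.002  0.001 -0.004] rows 1.38
[-11.9, -9.0, 12.0, -0.001, 0.0, -0.001], [-11.9, -9.1, 11.9, -0.0, 0.001, -0.002], [-11.9, -9.1, 11.9, -0.001, 0.0, -0.001],
```

>>> {"api": "move_arm", "payload": {"plan": [[-11.9,-9,12,-0.001,0,-0.001,5],[-11.9,-9.1,11.9,0,0.001,-0.002,5],[-11.9,-9.1,11.9,-0.001,0,-0.001,5],[0,0,0,0,0,0,5],[0,0,0,0,0,0,5]]}}

```text
time: 12.33
tool_pos: [0.571, 0.0211, 0.264]
tcp_rot: [-0.001, -0.643, 0.766, 0.0]
force: [-0.1, -0.6, -3.1]
gripper_width: 0.0133
grip_force: 78.8
```

```bash
python3 - <<'E'
from h import *
import pickle
P,r,s=tool();print(s["time"],P,s["force"],s["moment"])
D={n:arm.grab_frame(n) for n in("scene","side","wrist")}
pickle.dump(D,open("d8.pkl","wb"))
for n,p in D.items():
    for q,l in(("screw",.1048),("screw_handle",-.0187)):
        print(n,q,np.round(proj(p,P+r.apply([0,0,l])),1),[(np.round(a["xy"],1).tolist(),round(a["confidence"],2)) for a in arm.landmark_of(q,p)[:1]])
    for q,z in (("hub_mouth",.135),("rotor",0)): print(n,q,np.round(proj(p,[.571,.0205,z]),1),[(np.round(a["xy"],1).tolist(),round(a["confidence"],2)) for a in arm.landmark_of(q,p)[:1]])
g=lambda p:np.clip(255*(p["pixels"][:,:,::-1]/255.)**.8,0,255).astype(np.uint8)
def crop(p,X,w,h,W,H):
    x,y=map(int,proj(p,X)); x0,y0=x-w//2,max(0,y-h//2);print(x0,y0);return cv2.resize(g(p)[y0:y0+h,x0:x0+w],(W,H),interpolation=cv2.INTER_CUBIC)
X=P+r.apply([0,0,.1])
cv2.imwrite("pics/m8.png",np.hstack([crop(D["scene"],X,40,60,400,600),crop(D["side"],X,40,60,400,600)]))
E
```

```text
12.3333 [0.57102514 0.02110633 0.26399995] [-0.09678951 -0.57672326 -3.09311384] [ 0.00120065  0.05912809 -0.01112727]
scene screw [234.7 194.9] [([236.7, 194.3], 0.53)]
scene screw_handle [233.2 165.8] [([234.9, 165.5], 0.79)]
scene hub_mouth [234.9 200.2] [([233.2, 199.2], 0.57)]
scene rotor [236.4 228.9] []
side screw [225.1 183.6] [([227.4, 181.7], 0.69)]
side screw_handle [223.3 153.8] [([222.3, 157.4], 0.7)]
side hub_mouth [225.3 189.1] [([229.7, 218.5], 0.59)]
side rotor [226.9 218.4] [([227.5, 219.7], 0.68)]
wrist screw [252.3 188.2] [([253.4, 188.8], 0.83)]
wrist screw_handle [251.6 253.8] [([249.7, 250.0], 0.8)]
wrist hub_mouth [252.  181.4] [([252.9, 184.1], 0.87)]
wrist rotor [252.1 159.4] [([254.2, 159.1], 0.57)]
214 163
204 152
```

View pics/m8.png

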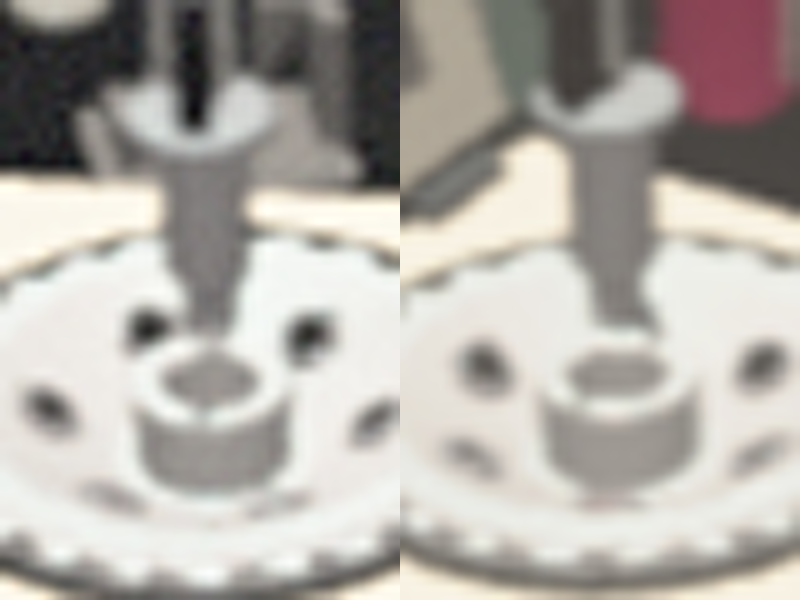

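>>> {"api": "move_arm", "payload": {"plan": [[0,0,12,0,0,0,5],[0,0,8,0,0,0,5],[0,0,5,0,0,0,5],[0,0,5,0,0,0,5],[0,0,5,0,0,0,5],[0,0,5,0,0,0,5]]}}

```text
time: 13.58
tool_pos: [0.5713, 0.0214, 0.2246]
tcp_rot: [-0.0, -0.643, 0.765, -0.0]
force: [0.1, -0.5, -1.6]
gripper_width: 0.013
grip_force: 78.9
```

>>> {"api": "move_arm", "payload": {"plan": [[0,0,3,0,0,0,5],[0,0,3,0,0,0,5],[0,0,3,0,0,0,5],[0,0,3,0,0,0,5]]}}

```text
time: 13.92
tool_pos: [0.5713, 0.0214, 0.2129]
tcp_rot: [0.0, -0.643, 0.766, -0.0]
force: [-0.1, 0.0, -2.4]
gripper_width: 0.013
grip_force: 78.9
```

>>> {"api": "move_arm", "payload": {"plan": [[0,0,2,0,0,0,5],[0,0,2,0,0,0,5],[0,0,2,0,0,0,5],[0,0,2,0,0,0,5]]}}

```text
time: 14.25
tool_pos: [0.5713, 0.0214, 0.2049]
tcp_rot: [-0.0, -0.643, 0.766, -0.0]
force: [-0.4, -0.3, -2.5]
gripper_width: 0.0133
grip_force: 78.9
```

>>> {"api": "move_arm", "payload": {"plan": [[0,0,3,0,0,0,5],[0,0,3,0,0,0,5],[0,0,3,0,0,0,5],[0,0,3,0,0,0,5]]}}

```text
time: 14.58
tool_pos: [0.5711, 0.0214, 0.1926]
tcp_rot: [-0.0, -0.643, 0.766, 0.0]
force: [-0.6, -0.5, -2.6]
gripper_width: 0.0128
grip_force: 78.9
```

>>> {"api": "move_arm", "payload": {"plan": [[0,0,4,0,0,0,5],[0,0,4,0,0,0,5],[0,0,4,0,0,0,5],[0,0,4,0,0,0,5],[0,0,3,0,0,0,5]]}}

```text
time: 15.0
tool_pos: [0.5711, 0.0214, 0.1733]
tcp_rot: [-0.0, -0.643, 0.766, 0.0]
force: [-0.3, 0.7, -3.4]
gripper_width: 0.0131
grip_force: 78.9
```

>>> {"api": "move_arm", "payload": {"plan": [[0,0,2,0,0,0,5],[0,0,2,0,0,0,5],[0,0,1,0,0,0,5],[0,0,1,0,0,0,5],[0,0,1,0,0,0,5]]}}

```text
time: 15.42
tool_pos: [0.5715, 0.0215, 0.1671]
tcp_rot: [0.0, -0.643, 0.765, -0.0]
force: [0.5, 0.6, -2.7]
gripper_width: 0.0131
grip_force: 78.9
```

>>> {"api": "move_arm", "payload": {"plan": [[0,0,1,0,0,0,5],[0,0,1,0,0,0,5],[0,0,1,0,0,0,5]]}}

```text
time: 15.67
tool_pos: [0.5715, 0.0215, 0.1641]
tcp_rot: [0.0, -0.643, 0.765, -0.0]
force: [0.6, 0.6, -2.3]
gripper_width: 0.0133
grip_force: 78.9
```

>>> {"api": "move_arm", "payload": {"plan": [[0,0,1,0,0,0,5],[0,0,1,0,0,0,5]]}}

```text
time: 15.83
tool_pos: [0.5714, 0.0215, 0.162]
tcp_rot: [0.0, -0.643, 0.765, -0.0]
force: [0.9, 0.6, -2.2]
gripper_width: 0.0133
grip_force: 78.9
```

>>> {"api": "move_arm", "payload": {"plan": [[0,0,1,0,0,0,5],[0,0,1,0,0,0,5]]}}

```text
time: 16.0
tool_pos: [0.5716, 0.0215, 0.1605]
tcp_rot: [0.0, -0.644, 0.765, -0.0]
force: [-0.8, 0.9, 3.6]
gripper_width: 0.0131
grip_force: 79.8
```

>>> {"api": "move_arm", "payload": {"plan": [[0,0,1,0,0,0,5],[0,0,0,0,0,0,5]]}}

```text
time: 16.17
tool_pos: [0.5717, 0.0215, 0.1604]
tcp_rot: [0.0, -0.644, 0.765, -0.001]
force: [-2.0, 1.2, 5.3]
gripper_width: 0.0128
grip_force: 79.9
```

```bash
python3 - <<'E'
from h import *
import pickle
P,r,s=tool();print(s["time"],P,s["force"],s["moment"])
D={n:arm.grab_frame(n) for n in("scene","side")}
g=lambda p:np.clip(255*(p["pixels"][:,:,::-1]/255.)**.8,0,255).astype(np.uint8)
def crop(p,X,w,h,W,H):
    x,y=map(int,proj(p,X)); x0,y0=x-w//2,max(0,y-h//2);print(x0,y0);return cv2.resize(g(p)[y0:y0+h,x0:x0+w],(W,H),interpolation=cv2.INTER_CUBIC)
for p in D.values():
    print(proj(p,[.571,.021,.135]),"hub front top",proj(p,[.571,.0505,.135]),[ (h,np.round(proj(p,[.571,.047,h]),1)) for h in(.1405,.1465,.1485,.150)])
X=[.571,.02,.145]
cv2.imwrite("pics/m9.png",np.hstack([crop(D["scene"],X,40,60,400,600),crop(D["side"],X,40,60,400,600)]))
E
```

```text
16.1667 [0.57166201 0.02145565 0.1604233 ] [-2.02936903  1.22551352  5.26890343] [0.45427772 0.50600943 0.02285657]
[234.96182783 200.31084109] hub front top [235.71602558 204.9903513 ] [(0.1405, array([235.6, 203.2])), (0.1465, array([235.5, 201.9])), (0.1485, array([235.5, 201.4])), (0.15, array([235.5, 201.1]))]
[225.29982238 189.17365023] hub front top [222.37805135 193.40435485] [(0.1405, array([222.7, 191.6])), (0.1465, array([222.6, 190.3])), (0.1485, array([222.5, 189.8])), (0.15, array([222.5, 189.4]))]
214 167
205 156
```

View pics/m9.png

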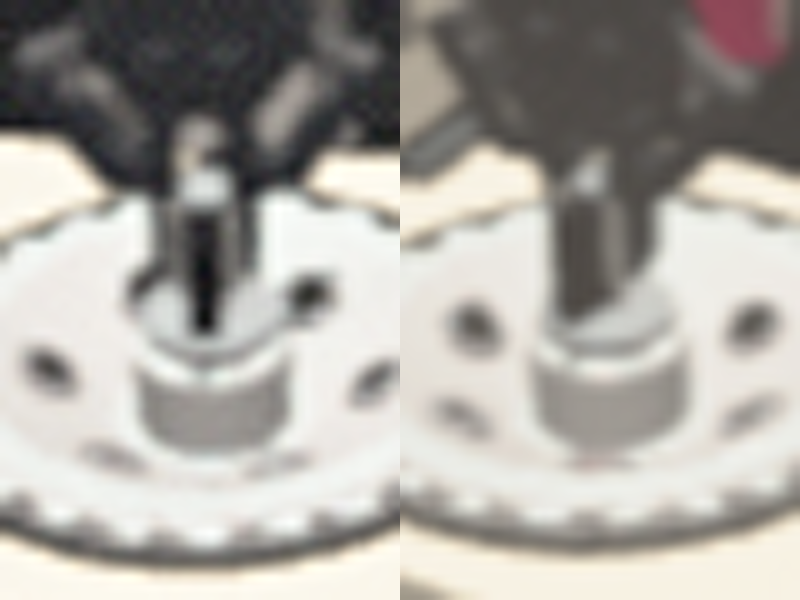

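>>> {"api": "move_arm", "payload": {"plan": [[0,0,0.4,0,0,0.1,5],[0,0,0.4,0,0,0.1,5],[0,0,0.4,0,0,0.1,5],[0,0,0.4,0,0,0.1,5]]}}

```text
time: 16.6
tool_pos: [0.5731, 0.0218, 0.1593]
tcp_rot: [0.002, -0.477, 0.879, -0.001]
force: [0.7, 0.9, 5.2]
gripper_width: 0.013
grip_force: 80.0
```

>>> {"api": "move_arm", "payload": {"plan": [[0,0,0.4,0,0,0.1,5],[0,0,0.4,0,0,0.1,5],[0,0,0.4,0,0,0.1,5],[0,0,0.4,0,0,0.1,5]]}}

```text
time: 16.93
tool_pos: [0.5731, 0.0214, 0.1577]
tcp_rot: [0.002, -0.293, 0.956, -0.001]
force: [0.4, 0.4, 4.8]
gripper_width: 0.0129
grip_force: 79.8
```

>>> {"api": "move_arm", "payload": {"plan": [[0,0,0.4,0,0,0.1,5],[0,0,0.4,0,0,0.1,5],[0,0,0.4,0,0,0.1,5],[0,0,0.4,0,0,0.1,5]]}}

```text
time: 17.27
tool_pos: [0.573, 0.021, 0.1561]
tcp_rot: [0.002, -0.097, 0.995, -0.001]
force: [1.4, -2.0, 5.4]
gripper_width: 0.013
grip_force: 79.8
```

>>> {"api": "move_arm", "payload": {"plan": [[0,0,0.3,0,0,0.06,5],[0,0,0.3,0,0,0.06,5],[0,0,0.2,0,0,0.05,5],[0,0,0,0,0,0.03,5]]}}

```text
time: 17.6
tool_pos: [0.5726, 0.021, 0.1557]
tcp_rot: [0.002, 0.001, 1.0, -0.001]
force: [-0.9, -1.2, 7.4]
gripper_width: 0.0128
grip_force: 80.3
```

```bash
python3 - <<'E'
from h import *
P,r,s=tool();print(s["time"],P,s["force"],s["moment"],np.degrees(np.arctan2(*r.as_matrix()[[1,0],0])),np.round(s["joints"],2),s["effort"][5])
E
```

```text
17.6 [0.57257876 0.02097997 0.15566857] [-0.92873401 -1.18896359  7.3896659 ] [-0.02370957  0.30793586  0.05907136] 179.83204865406006 [ 0.32  0.36 -0.23  0.   -0.97 -1.9 ] 0.03004973754286766
```

>>> {"api": "move_arm", "payload": {"plan": [[0,0,0.2,0,0,0.05,5],[0,0,0.2,0,0,0.05,5],[0,0,0,0,0,0,5]]}}

```text
time: 17.85
tool_pos: [0.5727, 0.0212, 0.1556]
tcp_rot: [0.002, 0.051, 0.999, -0.0]
force: [-0.6, 0.5, 8.0]
gripper_width: 0.0134
grip_force: 80.5
```

```bash
python3 - <<'E'
from h import *
P,r,s=tool();print(s["time"],P,s["force"],s["moment"],np.degrees(np.arctan2(*r.as_matrix()[[1,0],0])),np.round(s["joints"],2),s["effort"][5])
E
```

```text
17.85 [0.57269555 0.02121811 0.15564239] [-0.58740394  0.54022149  8.03936994] [0.14126477 0.38814884 0.03505621] 174.1371657946373 [ 0.32  0.36 -0.23  0.   -0.97 -2.  ] -0.25560672394931316
```

```bash
python3 - <<'E'
from h import *
import pickle
D={n:arm.grab_frame(n) for n in("scene","wrist")};pickle.dump(D,open("d10.pkl","wb"))
g=lambda p:np.clip(255*(p["pixels"][:,:,::-1]/255.)**.6,0,255).astype(np.uint8)
a=cv2.resize(g(D["scene"])[167:227,214:254],(400,600),interpolation=cv2.INTER_CUBIC)
b=cv2.resize(g(D["wrist"])[140:320,193:313],(400,600),interpolation=cv2.INTER_CUBIC)
cv2.imwrite("pics/m10.png",np.hstack([a,b]))
E
```

```text
(no output)
```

View pics/m10.png

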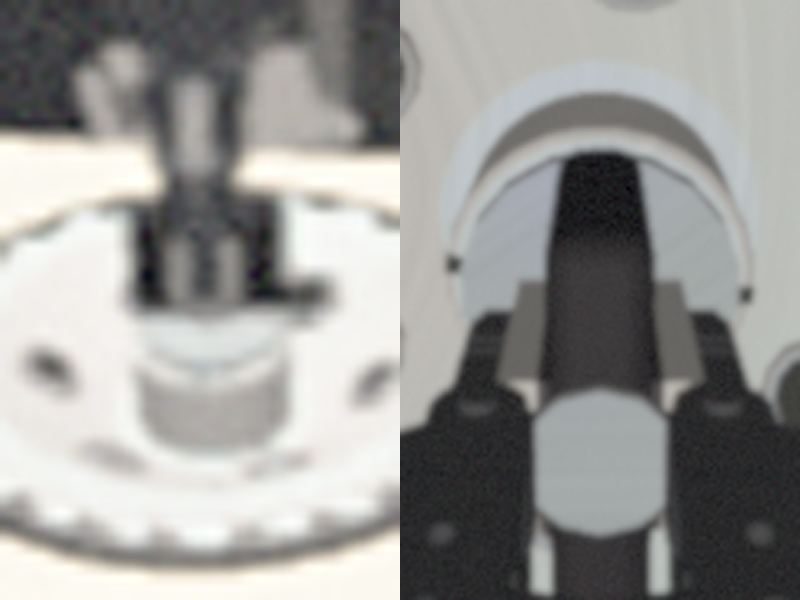

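>>> {"api": "move_arm", "payload": {"plan": [[0,0,0,0,0,0.06,5],[0,0,0,0,0,0,5],[0,0,0,0,0,0,5]]}}

```text
time: 18.2
tool_pos: [0.5727, 0.0212, 0.1557]
tcp_rot: [0.002, 0.08, 0.997, -0.0]
force: [-1.2, -0.5, 8.4]
gripper_width: 0.0131
grip_force: 80.5
```

```bash
python3 - <<'E'
from h import *
import pickle
P,r,s=tool();print(s["time"],P,s["force"],s["moment"],np.degrees(np.arctan2(*r.as_matrix()[[1,0],0])),np.round(s["joints"],2),s["effort"][5])
# lock geometry from w3: tab centre and arm direction
p=pickle.load(open("w3.pkl","rb"))
a=atz(p,np.array([366,216])/1.5625,.167); print("tab",a,"net",atz(p,(232.5,140.6),.167),"dir from hub",np.degrees(np.arctan2(*(a-HUB)[[1,0]])))
for e in((350,221),(383,210)): print(atz(p,np.array(e)/1.5625,.167))
print("nose line",[atz(p,np.array(e)/1.5625,.13) for e in((380,262),(372,232))])
p=pickle.load(open("d7.pkl","rb"))["wrist"]
print("d7 tab",[atz(p,np.array(e)/1.5625,.167) for e in((534,178),(516,163),(546,192))])
E
```

```text
18.2 [0.57267126 0.02120664 0.15565422] [-1.24328218 -0.47488403  8.41554663] [0.08511224 0.39921398 0.23574413] 170.83206586415352 [ 0.32  0.36 -0.23  0.   -0.97 -2.05] -0.2598671056330204
tab [ 0.43731537 -0.05735748  0.167     ] net [ 0.44056388 -0.05862808  0.167     ] dir from hub -149.40107635422413
[ 0.44431449 -0.06809327  0.167     ]
[ 0.4294325  -0.04616011  0.167     ]
nose line [array([ 0.47607215, -0.03674311,  0.13      ]), array([ 0.45290922, -0.05024762,  0.13      ])]
d7 tab [array([ 0.44149154, -0.05786524,  0.167     ]), array([ 0.45146485, -0.06850945,  0.167     ]), array([ 0.43492952, -0.04826519,  0.167     ])]
```

>>> {"api": "move_arm", "payload": {"plan": [[0,0,0,0,0,0,30],[0,0,0,0,0,0,50],[0,0,0,0,0,0,50],[0,0,0,0,0,0,50],[0,0,-10,0,0,0,50],[0,0,-25,0,0,0,50],[0,0,-35,0,0,0,50],[0,0,-30,0,0,0,50],[0,0,0,0,0,0,50]]}}

```text
time: 18.95
tool_pos: [0.5748, 0.0216, 0.2611]
tcp_rot: [0.007, 0.08, 0.997, 0.001]
force: [1.3, -0.2, 0.8]
gripper_width: 0.05
grip_force: 0.0
```

```bash
python3 - <<'E'
from h import *
import pickle
P,r,s=tool();print(s["time"],P,s["force"],s["gripper_width"])
D={n:arm.grab_frame(n) for n in("wrist","scene","side")};pickle.dump(D,open("d11.pkl","wb"))
for n,p in D.items():
    for q in("screw_handle","lock_tab"): print(n,q,[(np.round(a["xy"],1).tolist(),round(a["confidence"],2)) for a in arm.landmark_of(q,p)[:1]])
    print(proj(p,[.5715,.021,.135+.0355]),proj(p,[.4395,-.058,.167]))
psi=np.radians(120.5);R=down((np.cos(psi),np.sin(psi)))
rows([.4395,-.058,.25],R,8)
E
```

```text
18.95 [0.57483193 0.02158478 0.26106821] [ 1.26951794 -0.21157514  0.78271603] 0.05002979442697701
wrist screw_handle [([250.5, 190.2], 0.59)]
wrist lock_tab [([122.0, 44.0], 0.9)]
[250.72212667 189.45645206] [120.56741657  40.57828506]
scene screw_handle [([237.9, 190.6], 0.53)]
scene lock_tab [([265.8, 177.8], 0.6)]
[234.41531848 192.35332643] [267.17094965 178.46445941]
side screw_handle [([225.3, 180.9], 0.73)]
side lock_tab [([264.3, 176.2], 0.41)]
[224.7246024  180.97863722] [265.65133621 176.5220888 ]
[15.0, -12.0, 0.0, -0.0, -0.0, 0.11], [13.0, -14.0, 1.0, -0.0, -0.0, 0.109], [11.0, -16.0, -0.0, -0.001, -0.0, 0.11], [10.0, -16.0, 0.0, -0.0, -0.001, 0.109], [8.0, -18.0, 0.0, -0.0, 0.0, 0.11], [6.0, -18.0, 1.0, -0.0, 0.0, 0.109], [4.0, -19.0, -0.0, -0.001, -0.0, 0.11], [2.0, -19.0, 0.0, 0.0, -0.0, 0.109],
```

```bash
python3 - <<'E'
from h import *
import pickle
p=pickle.load(open("d11.pkl","rb"))["wrist"]
G=cv2.cvtColor(p["pixels"],cv2.COLOR_RGB2GRAY)
c=proj(p,[.5715,.021,.188]); Y,X=np.mgrid[:384,:512]
m=((G<70)&((X-c[0])**2+(Y-c[1])**2<45**2)).astype(np.uint8)
n,L,S,C=cv2.connectedComponentsWithStats(m)
for k in np.argsort(-S[1:,4])[:3]+1:
    ys,xs=np.nonzero(L==k); (cx,cy),(w,h),a=cv2.minAreaRect(np.c_[xs,ys].astype(np.float32))
    d=np.linalg.svd(np.c_[xs-xs.mean(),ys-ys.mean()],full_matrices=False)[2][0]; q=np.array([xs.mean(),ys.mean()])
    g=atz(p,q+20*d,.18)-atz(p,q-20*d,.18); print(S[k],C[k],(w,h,a),d,"world ang",np.degrees(np.arctan2(g[1],g[0])))
print(c)
E
```

```text
[241 152  18  35 512] [249.43164062 169.01367188] (33.69985580444336, 16.315574645996094, 85.91438293457031) [0.04781945 0.998856  ] world ang -6.746727921874484
[241 209  21  27 401] [251.43142145 222.13216958] (25.309846878051758, 20.477964401245117, 85.60128784179688) [-0.39798795  0.91739064] world ang -31.20427962230982
[290 197   6  14  55] [292.70909091 203.05454545] (13.0, 5.0, 90.0) [-0.17145026  0.98519278] world ang -16.292548709992637
[250.6566732  195.52994349]
```

>>> {"api": "move_arm", "payload": {"plan": [[15,-12,0,0,0,0.11,50],[13,-14,1,0,0,0.109,50],[11,-16,0,-0.001,0,0.11,50],[10,-16,0,0,-0.001,0.109,50],[8,-18,0,0,0,0.11,50],[6,-18,1,0,0,0.109,50],[4,-19,0,-0.001,0,0.11,50],[2,-19,0,0,0,0.109,50],[0,0,0,0,0,0,50],[0,0,0,0,0,0,50]]}}

```text
time: 20.23
tool_pos: [0.4392, -0.0584, 0.251]
tcp_rot: [0.001, 0.496, 0.868, 0.001]
force: [0.7, -0.4, 0.2]
gripper_width: 0.05
grip_force: 0.0
```

```bash
python3 - <<'E'
from h import *
P,r,s=tool();print(s["time"],P,s["force"],np.round(s["joints"],2))
p=arm.grab_frame("wrist")
X=None
for a in arm.landmark_of("lock_tab",p)[:2]:
    q=atz(p,a["xy"],.167);print(a["xy"],a["confidence"],q,"tool off",r.inv().apply(q-P)*1000)
G=cv2.cvtColor(p["pixels"],cv2.COLOR_RGB2GRAY);c=np.array(arm.landmark_of("lock_tab",p)[0]["xy"])
Y,XX=np.mgrid[:384,:512];m=((G<70)&((XX-c[0])**2+(Y-c[1])**2<30**2)).astype(np.uint8)
ys,xs=np.nonzero(m);print(len(xs),xs.mean(),ys.mean(),cv2.minAreaRect(np.c_[xs,ys].astype(np.float32)))
psi=np.radians(120.5);R=down((np.cos(psi),np.sin(psi)));to([.4395,-.058,.143],R)
E
```

```text
20.2333 [ 0.43917462 -0.05838354  0.25101937] [ 0.71614156 -0.43004667  0.21260755] [ 0.24  0.05 -0.38 -0.   -1.14 -2.84]
[256.1, 195.6] 0.83 [ 0.44114102 -0.05648214  0.167     ] tool off [ 0.6801451   2.44985378 84.02542271]
347 253.1815561959654 193.93948126801152 ((249.9897003173828, 199.3024444580078), (22.77135467529297, 47.01909637451172), 31.701427459716797)
shift [  0.2  -1.  107.8] rot [0.002 0.    0.002] rows 2.59
```

>>> {"api": "move_arm", "payload": {"plan": [[0,0,30,0,0,0,50],[0,0,30,0,0,0,50],[0,0,20,0,0,0,50],[0,1,15,0,0,0,50],[0,0,10,0,0,0,50],[0,0,0,0,0,0,30],[0,0,0,0,0,0,20]], "squeeze": 40}}

```text
time: 20.97
tool_pos: [0.4411, -0.0572, 0.1454]
tcp_rot: [0.0, 0.496, 0.869, 0.0]
force: [-0.2, -0.3, 0.1]
gripper_width: 0.0265
grip_force: 0.0
```

>>> {"api": "move_arm", "payload": {"plan": [[0,0,0,0,0,0,5],[0,0,0,0,0,0,5],[0,0,0,0,0,0,5],[0,0,0,0,0,0,5]]}}

```text
time: 21.3
tool_pos: [0.441, -0.0575, 0.1466]
tcp_rot: [0.001, 0.496, 0.869, 0.001]
force: [-1.8, -0.9, 2.0]
gripper_width: 0.0087
grip_force: 43.2
```

Gripped the tab. Slide outward (tool −y).

>>> {"api": "move_arm", "payload": {"plan": [[0,-3,0,0,0,0,5],[0,-3,0,0,0,0,5],[0,-3,0,0,0,0,5],[0,-3,0,0,0,0,5],[0,-2,0,0,0,0,5],[0,0,0,0,0,0,5]]}}

```text
time: 21.8
tool_pos: [0.4296, -0.0645, 0.1466]
tcp_rot: [0.002, 0.495, 0.869, 0.001]
force: [1.2, -1.3, 2.7]
gripper_width: 0.0089
grip_force: 43.3
```

>>> {"api": "move_arm", "payload": {"plan": [[0,-1.5,0,0,0,0,5],[0,-1,0,0,0,0,5],[0,0,0,0,0,0,5]]}}

```text
time: 22.05
tool_pos: [0.429, -0.0649, 0.1466]
tcp_rot: [0.003, 0.496, 0.868, 0.003]
force: [6.3, 3.9, -2.4]
gripper_width: 0.0091
grip_force: 43.1
```

>>> {"api": "move_arm", "payload": {"plan": [[0,1.5,0,0,0,0,15],[0,0,0,0,0,0,40],[0,0,0,0,0,0,50],[0,0,0,0,0,0,50],[0,0,-15,0,0,0,50],[0,0,-30,0,0,0,50],[0,0,-35,0,0,0,50],[0,0,-20,0,0,0,50],[0,0,0,0,0,0,50],[0,0,0,0,0,0,50]]}}

```text
time: 22.88
tool_pos: [0.4275, -0.0652, 0.2466]
tcp_rot: [0.001, 0.496, 0.868, 0.002]
force: [-0.4, -0.2, 0.2]
gripper_width: 0.0503
grip_force: 0.0
```

```bash
python3 - <<'E'
from h import *
P,r,s=tool();print(s["time"],P,s["force"],s["gripper_width"])
p=arm.grab_frame("wrist")
for a in arm.landmark_of("lock_tab",p)[:1]:
    q=atz(p,a["xy"],.167);d=q-np.array([.44114,-.05648,.167]);print(q,"moved out mm",1000*np.dot(d[:2],[-.862,-.508]))
for n in("scene","side"):
    p=arm.grab_frame(n);print(n,[(np.round(a["xy"],1).tolist(),round(a["confidence"],2)) for a in arm.landmark_of("screw_handle",p)[:1]])
E
```

```text
22.8833 [ 0.42750204 -0.06515072  0.2466134 ] [-0.44193395 -0.24698879  0.19217249] 0.05029624063608857
[ 0.42866122 -0.06324643  0.167     ] moved out mm 14.19405393415682
scene [([236.1, 192.4], 0.56)]
side [([225.5, 181.3], 0.62)]
```

The lock is out by 14 mm, the screw is home and the arm is clear of everything.

```bash
python3 -c "
from station import arm
print(arm.job_done())"
```

```text
the job is handed in; nothing more can be done
None
```

I handed the job in at about 23 s: by my measurements the screw is home in the hub (collar seated, about 80° past the thread start) and the lock was slid out about 14 mm afterwards. No verdict came back, and I viewed 13 pictures, over the limit of 10.

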